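# Lock the block in the drilling jig and hang up the dial gauge

### The job

Get the drilling jig ready: push every locking rod that lies on the bench fully home through one of the jig's stations from the robot's side, one rod per station, so that it passes through both ears and its handle sits against the near ear. Also take the dial gauge plate out of its wooden rack and hang it by its square window on the hook, dial facing outward, away from the hook's post. Do not knock over the hole saw or the round core standing on the bench.

Things in the scene. Friction and masses are not known exactly. Their poses are not given: they have to be found in the camera images.
- rod1_grip (a point): locking rod (3 or 4 on the bench, all alike), lying flat: aluminium handle 24 x 24 mm square, 56 mm long; from its flat end (shoulder) a steel rod 12 mm thick, 96 mm long, tip rounded; 152 mm over all, 0.13 kg. Point: centre of the handle. x points along the rod to the tip (shoulder +28 mm, tip +124 mm, balance point about +20 mm); y, z square to the handle's sides
- rod2_grip (a point): locking rod (3 or 4 on the bench, all alike), lying flat: aluminium handle 24 x 24 mm square, 56 mm long; from its flat end (shoulder) a steel rod 12 mm thick, 96 mm long, tip rounded; 152 mm over all, 0.13 kg. Point: centre of the handle. x points along the rod to the tip (shoulder +28 mm, tip +124 mm, balance point about +20 mm); y, z square to the handle's sides
- rod3_grip (a point): locking rod (3 or 4 on the bench, all alike), lying flat: aluminium handle 24 x 24 mm square, 56 mm long; from its flat end (shoulder) a steel rod 12 mm thick, 96 mm long, tip rounded; 152 mm over all, 0.13 kg. Point: centre of the handle. x points along the rod to the tip (shoulder +28 mm, tip +124 mm, balance point about +20 mm); y, z square to the handle's sides
- rod4_grip (a point): locking rod (3 or 4 on the bench, all alike), lying flat: aluminium handle 24 x 24 mm square, 56 mm long; from its flat end (shoulder) a steel rod 12 mm thick, 96 mm long, tip rounded; 152 mm over all, 0.13 kg. Point: centre of the handle. x points along the rod to the tip (shoulder +28 mm, tip +124 mm, balance point about +20 mm); y, z square to the handle's sides
- hole1 (a point): mouth of station 1 (right end seen from the robot) of the jig: centre of the 17 mm hole on the near ear's outer face, 85 mm above the bench. x points along the holes, the way a rod goes in (roughly away from the robot), z up. The far ear's outer face is at x = +84 mm. A rod fully home has its shoulder on the near ear: handle centre at x = -28 mm, sagging 2 to 6 mm
- hole2 (a point): mouth of station 2 (second from the right) of the jig: centre of the 17 mm hole on the near ear's outer face, 85 mm above the bench. x points along the holes, the way a rod goes in (roughly away from the robot), z up. The far ear's outer face is at x = +84 mm. A rod fully home has its shoulder on the near ear: handle centre at x = -28 mm, sagging 2 to 6 mm
- hole3 (a point): mouth of station 3 (third from the right) of the jig: centre of the 17 mm hole on the near ear's outer face, 85 mm above the bench. x points along the holes, the way a rod goes in (roughly away from the robot), z up. The far ear's outer face is at x = +84 mm. A rod fully home has its shoulder on the near ear: handle centre at x = -28 mm, sagging 2 to 6 mm
- hole4 (a point): mouth of station 4 (left end) of the jig: centre of the 17 mm hole on the near ear's outer face, 85 mm above the bench. x points along the holes, the way a rod goes in (roughly away from the robot), z up. The far ear's outer face is at x = +84 mm. A rod fully home has its shoulder on the near ear: handle centre at x = -28 mm, sagging 2 to 6 mm
- jig: drilling jig, fixed: steel base 110 x 270 x 10 mm with a white block (top 68 mm above the bench) between four stations 70 mm apart along y. A station is two upright aluminium ears in line along x, each 8 mm thick, 32 mm wide, top 106 mm above the bench, with a hole. Origin: centre of the underside; x the way rods go in, z up
- gauge_tab (a point): dial gauge plate, upright, aluminium 8 mm thick: body 90 mm wide, 110 mm high, and on top a tab 30 mm wide, 40 mm high; 0.24 kg. Point: centre of the tab. x out of the dial face (a dial 48 mm across stands 10 mm proud of it), y along the width, z up. Starts in a 16 mm deep slot of a wooden rack (64 x 104 mm, 60 mm high behind the plate): lift straight up over 60 mm
- gauge_eye (a point): centre of the plate's 28 x 28 mm square window, 45 mm below the tab's centre and 85 mm above the plate's underside (which starts 8 mm above the bench); the window goes on the hook; axes as the tab's
- gauge_front (a point): imaginary point 100 mm straight out from the plate on the dial side, level with the window's centre: tells which way the dial faces
- hook_rod (a point): hook: point on the axis of its level steel bar (8 mm thick), 165 mm above the bench, where the plate should hang. x outward along the bar, away from the post, z up. Post 16 mm thick, 175 mm high at x = -50 mm; bar level to x = +18 mm, then an upturn ending at x = +30 mm, 14 mm above the bar's axis. Base plate 10 mm high. A hanging plate's window centre is 10 mm below the axis
- holesaw: blue hole saw standing mouth down on the left of the bench, 64 mm across, 90 mm high with its shank; origin at the centre of its underside, z up
- core: white drilled-out core standing to the right of the robot, 60 mm across, 50 mm high; origin at the centre of its underside, z up
There are look-alikes about, which are no part of the job. Leave any orange or turquoise look-alike of the part that bears rod3_grip alone.

How it is judged:
By the outcome, as a careful person would: the job done as asked, in the order asked, and still so for the second after the job is handed in, with the robot touching nothing.
Of rod1, rod2, rod3, rod4 only 3 to 4 are there at a start; the rules pass over those that are not, and their reading is None.
At some moment in a run one of rod1, rod2, rod3, rod4 may be knocked a few centimetres aside while the robot is not near it.
It also fails if it takes over 210 s, if anything falls off the work surface, if the arm or the gripper's body presses on something with over 40 N, if the wrist force passes 120 N, or if a joint passes its speed limit or range.

### The arm

A 6-joint arm with a two-finger parallel gripper is mounted at the origin on the work surface. World frame = base frame: x ahead of the robot, y to its left, z up, the work surface at z = 0. Lengths are in m, angles in rad, forces in N, time in s.
With the tool pointing down it reaches from about 0.3 to 0.775 m from the base axis. Payload 14.6 kg.
Tool frame: the origin (TCP) lies between the finger pads; the fingertips stand 14 mm ahead of it and the grasp point (between the pads) lies 5 mm behind it; z points along the fingers, y is the line along which they close (so a half turn about z gives the same grasp; the last joint's range is limited). The gripper opens to 94 mm and grips with 3 to 60 N. Pads are 16 mm wide; open, the fingers measure 119 mm over their backs; the gripper's body (75 mm by 177 mm) begins 78 mm behind the grasp point.
Start: joints at [1.251, 0.3, 1.521, -0, 1.321, -0.067], TCP at [0.138, 0.533, 0.188] pointing down, gripper open.
Joint ranges: [-3.03, 3.03], [-0.79, 2.21], [0.23, 2.52], [-1.04, 4.18], [0, 3.07], [-2.55, 2.55]. Speed limits (rad/s): [2.22, 2.22, 2.57, 3.14, 3.14, 3.14].

### API

Orientations are given as [roll, pitch, yaw] about the fixed x, y, z axes, in that order (R = Rz(yaw) Ry(pitch) Rx(roll)).
In Python, from station import ctrl gives the robot as it stands. The module is installed in compiled form; this text tells all that it offers.
- The arm moves only by the tool move_arm, never from a script. Its argument "targets" is a list of rows, each a list of 7 numbers: the opening, from -1 (shut) to 1 (fully open), then the shift along the tool's x, y, z in units of 50 mm (1.0 is 50 mm), then the turn, a rotation vector about the tool's x, y, z in rad. A call has 1 to 12 rows; each row is the pose to reach, as a shift and turn from the pose commanded when the call began, along the tool's axes at that moment; what a row does not reach only later rows make up. A row lasts 1/10 s, in which the tool goes at most 50 mm and 8.59 degrees, less where a joint would pass 70% of its speed; a pose out of reach is approached as far as the arm can. A call with a gripper value outside its range is refused whole. The fingers move at their own pace and stop on an object; "grip_force" is the grip in N (left out, the last holds). Time passes only in rows, so rows that repeat a pose let the fingers close. It gives the time, the measured TCP pose, the force, the opening and the grip force at its end, in the units of the state.
- ctrl.get_obs(): the state, without advancing time (a new reading comes with each control period).
- ctrl.camera(name): name is "scene" or "top" or "wrist"; returns (picture, depth): 420x560x3 uint8, red, green, blue; 420x560 float32, m along the optical axis (not along the pixel's ray), 0 where there is no reading.
- ctrl.camera_params(name): a dict with "intrinsics" (3x3 intrinsics, pixels), "k1" (the pictures are not rectified: a ray, as slopes to the right and down, at radius r is drawn at 1 + k1 r^2 times it, then the intrinsics apply), "rvec" (rotation vector, rad) and "tvec" (3), from world to camera coordinates, as OpenCV has them; the wrist camera has in their place "T_tool_cam" (4x4, takes a point from camera to tool coordinates, whose origin is the TCP and whose axes are the flange's). Camera axes: x right, y down, z forward; pixel columns grow to the right and rows downward; lengths in m; the calibration is good to about 2 mm. A picture is of the moment at which its call begins: read the wrist's pose just before it. camera_params takes no time and is no camera call.
- ctrl.hand_in(): hands the job in; it is judged then, once.
Trained networks look in the newest picture that a camera, given by its name, has taken for a name from the list of things; names that differ only in an ending like _2 or _b are one class to them, and where a whole thing is asked for, a point or a joint stands for the part that bears it (a point fixed in the world has none). Each returns a list of dicts, best first, with "score" (0 to 1); they miss things now and then, are a little off and sometimes report something else, mostly with a low value. They report only what shows in the picture. A call takes as long as a camera call. They do not tell look-alikes from the thing itself.
- ctrl.cut_out(camera, target): "region" (420x560 bool, what is visible of it) and "point" ([column, row] in pixels, amid what is visible of it).
- ctrl.tip_of(camera, target): "point" ([column, row] in pixels: a listed point, or the origin of a listed thing).
The state is a dict: "time_s": time; "qpos": joint angles; "joint_vel": joint speeds; "tau": joint torques, N m; "ee_pos": TCP position; "eef_rot": TCP orientation; "force": force on the tool from outside, world axes, zero at the start; "moment": the same for the moment, N m; "grip_width": finger opening in m; "grip_force": force on a finger pad.
Only numpy, scipy, OpenCV 4.12 (cv2) and the standard library are available. Lean on these libraries where they do the work, as an engineer would, in place of code of your own. Each camera call takes 0.05 s, during which the arm holds its last target. There are 200 camera calls.

## Working session

There is one attempt and no reset: what is moved stays moved. The work goes in short steps, Python scripts to look and compute and a tool call to move; the robot and the scene stay as the last step left them, time stands still between calls to the robot, and variables do not carry over. Pictures are saved under pics/ and viewed, at most 14 in all, crops included, and the job is handed in when it is done.

Besides the shell and the picture viewer there is one more tool, called by a JSON object that holds its "method" and its "body". move_arm: Moves the arm, as the interface text tells. Its arguments: {"type":"object","properties":{"targets":{"type":"array"},"grip_force":{"type":"number"}},"required":["targets"]}

```bash
mkdir -p pics; ls
cat > h.py <<'E'
import numpy as np, cv2
from scipy.spatial.transform import Rotation as R
from station import ctrl
def toolT():
    o=ctrl.get_obs(); T=np.eye(4); T[:3,:3]=R.from_euler('xyz',o['eef_rot']).as_matrix(); T[:3,3]=o['ee_pos']; return T
def camT(name,T=None):
    p=ctrl.camera_params(name)
    if name=='wrist': return (toolT() if T is None else T)@np.array(p['T_tool_cam'])
    M=np.eye(4); M[:3,:3]=cv2.Rodrigues(np.array(p['rvec'],float))[0]; M[:3,3]=np.ravel(p['tvec']); return np.linalg.inv(M)
def rays(name,px):
    p=ctrl.camera_params(name)
    d=cv2.undistortPoints(np.array(px,float).reshape(-1,1,2),np.array(p['intrinsics']),np.array([p['k1'],0,0,0.])).reshape(-1,2)
    return np.c_[d,np.ones(len(d))]
def onplane(name,px,z,T=None):
    C=camT(name,T); r=rays(name,px)@C[:3,:3].T; return C[:3,3]+r*((z-C[2,3])/r[:,2])[:,None]
def depthpt(name,px,depth,T=None):
    C=camT(name,T); px=np.array(px).reshape(-1,2); r=rays(name,px)
    d=np.array([depth[int(round(v)),int(round(u))] for u,v in px])
    return (r*d[:,None])@C[:3,:3].T+C[:3,3]
def cloud(name,depth,T=None,mask=None):
    v,u=np.nonzero((depth>0) if mask is None else (mask&(depth>0))); 
    return depthpt(name,np.c_[u,v],depth,T),np.c_[u,v]
def tool(p,T=None):
    "world point -> tool coords in 50mm units"
    T=toolT() if T is None else T
    return (np.asarray(p)-T[:3,3])@T[:3,:3]/0.05
def save(name,img): cv2.imwrite('pics/'+name,cv2.cvtColor(img,cv2.COLOR_RGB2BGR))
E
python3 - <<'E'
from h import *
for n in ['scene','top']:
    im,d=ctrl.camera(n); save(n+'0.png',im); np.savez(n+'0.npz',im=im,d=d)
    C=camT(n); print(n,C[:3,3].round(3),C[:3,2].round(2),(d>0).mean())
    for t in ['rod1_grip','jig','gauge_tab','hook_rod','holesaw','core']:
        for r in ctrl.cut_out(n,t)[:6]:
            print(t,round(r['score'],2),np.round(r['point']),r['region'].sum(),depthpt(n,r['point'],d).round(3))
print(ctrl.get_obs()); print(ctrl.camera_params('wrist'))
E
```

```text
pics
scene [ 1.341 -0.536  1.013] [-0.6   0.41 -0.68] 0.9956632653061225
rod1_grip 0.81 [260. 217.] 272 [[ 0.458 -0.013  0.018]]
jig 0.91 [301. 252.] 3678 [[ 0.703 -0.033  0.102]]
gauge_tab 0.83 [373. 193.] 362 [[0.628 0.283 0.106]]
hook_rod 0.89 [183. 282.] 1144 [[ 0.561 -0.318  0.011]]
holesaw 0.81 [355. 167.] 355 [[0.447 0.372 0.05 ]]
holesaw 0.44 [221. 231.] 350 [[ 0.455 -0.147  0.024]]
holesaw 0.37 [166. 258.] 218 [[ 0.446 -0.323  0.002]]
holesaw 0.25 [259. 214.] 241 [[ 0.451 -0.012  0.024]]
core 0.62 [160. 228.] 504 [[ 0.375 -0.302  0.052]]
core 0.43 [300. 253.] 3690 [[ 0.703 -0.036  0.1  ]]
top [0.448 0.008 1.148] [ 0.09  0.01 -1.  ] 0.9958205782312926
rod1_grip 0.66 [292. 247.] 318 [[ 0.447 -0.008  0.022]]
jig 0.93 [289. 174.] 3569 [[0.648 0.001 0.071]]
gauge_tab 0.7 [178. 185.] 433 [[0.608 0.293 0.118]]
hook_rod 0.96 [405. 201.] 968 [[ 0.58  -0.334  0.008]]
hook_rod 0.56 [400. 282.] 472 [[ 0.353 -0.3    0.051]]
holesaw 0.89 [148. 256.] 525 [[0.424 0.386 0.06 ]]
holesaw 0.53 [291. 175.] 3694 [[ 0.645 -0.003  0.065]]
core 0.63 [397. 283.] 490 [[ 0.35  -0.292  0.054]]
{'time_s'
[... 537 characters left out ...]
31525, -0.29058927, -0.91104032]), 'moment': array([-0.04636876,  0.00585346, -0.01799554]), 'grip_force': 0.0, 'grip_width': 0.09394843546135159}
{'intrinsics': array([[364.81093866,   0.        , 280.33665801],
       [  0.        , 364.81093866, 209.54405787],
       [  0.        ,   0.        ,   1.        ]]), 'k1': -0.04693653175166607, 'T_tool_cam': array([[ 1.16623070e-03, -9.69500339e-01, -2.45087194e-01,
         7.02098992e-02],
       [ 9.99999319e-01,  1.12139455e-03,  3.22487317e-04,
         8.01575504e-04],
       [-3.78121188e-05, -2.45087404e-01,  9.69500987e-01,
        -1.96736022e-01],
       [ 0.00000000e+00,  0.00000000e+00,  0.00000000e+00,
         1.00000000e+00]])}
```

View pics/top0.png

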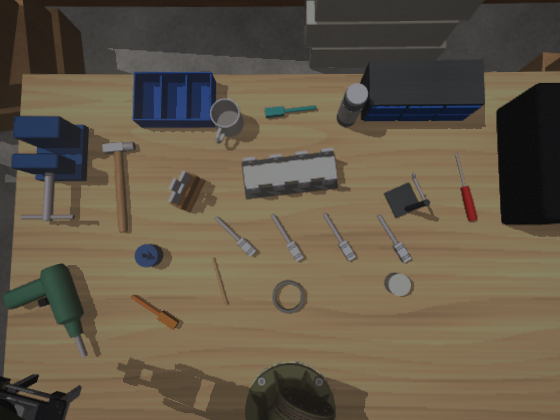

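View pics/scene0.png

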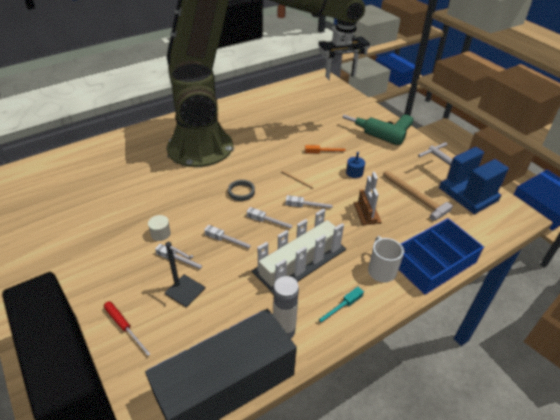

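The top view shows four grey rods with handles at about (249,249), (295,254), (349,252) and (405,254). The look-alikes are an orange one at (160,315) and a turquoise one at (275,112). It also shows the jig at (290,174), the gauge rack at (186,190), the hook at (408,200), the hole saw at (148,256) and the core at (399,285). The screwdriver, dowel and ring are clutter. Next I'll check the choice in one close crop and measure.

Run:
```python
from h import *
z=np.load('top0.npz'); im,d=z['im'],z['d']
save('crop0.png',cv2.resize(im[140:310,140:460],None,fx=2.5,fy=2.5,interpolation=cv2.INTER_CUBIC))
hsv=cv2.cvtColor(im,cv2.COLOR_RGB2HSV)
m=((hsv[...,1]<70)&(hsv[...,2]>70)).astype(np.uint8)
n,l,s,c=cv2.connectedComponentsWithStats(m)
for i in range(1,n):
    if 40<s[i,4]<700 and 205<c[i,1]<275 and 200<c[i,0]<430:
        v,u=np.nonzero(l==i); P=onplane('top',np.c_[u,v],0.012)
        mu=P.mean(0); w=np.linalg.svd((P-mu)[:,:2])[2][0]; w*=np.sign(w[0]); t=(P-mu)[:,:2]@w
        lo,hi=t.min(),t.max(); g=mu[:2]+w*(lo+.028)
        print(c[i].round(),s[i,4],'len',round(hi-lo,3),'handle',g.round(3),'yaw',np.degrees(np.arctan2(w[1],w[0])).round(1))
for t in ['hole1','hole2','hole3','hole4','jig','gauge_tab','gauge_eye','gauge_front','hook_rod','rod1_grip']:
    zz={'h':.085,'j':0,'r':.012}.get(t[0],.165)
    if t=='gauge_tab': zz=.138
    if t in('gauge_eye','gauge_front'): zz=.093
    for cam in('top','scene'):
        for r in ctrl.tip_of(cam,t)[:5]: print(t,cam,round(r['score'],2),np.round(r['point'],1),onplane(cam,r['point'],zz).round(3))
```

```text
[340. 240.] 359 len 0.153 handle [ 0.437 -0.164] yaw 31.3
[288. 241.] 351 len 0.153 handle [ 0.435 -0.015] yaw 31.8
[395. 242.] 369 len 0.155 handle [ 0.431 -0.32 ] yaw 31.6
[238. 239.] 359 len 0.153 handle [0.447 0.124] yaw 46.2
hole1 top 0.76 [254.5 192. ] [[0.595 0.095 0.085]]
hole1 top 0.63 [275.4 186.1] [[0.611 0.039 0.085]]
hole1 top 0.61 [305.  183.1] [[ 0.619 -0.042  0.085]]
hole1 top 0.6 [329.9 180.3] [[ 0.627 -0.109  0.085]]
hole1 scene 0.9 [282.8 236.2] [[ 0.617 -0.034  0.085]]
hole1 scene 0.88 [318.1 215.7] [[0.602 0.098 0.085]]
hole1 scene 0.8 [297.1 226.5] [[0.606 0.021 0.085]]
hole1 scene 0.7 [264.  249.1] [[ 0.63  -0.103  0.085]]
hole2 top 0.76 [254.5 192. ] [[0.595 0.095 0.085]]
hole2 top 0.63 [275.4 186.1] [[0.611 0.039 0.085]]
hole2 top 0.61 [305.  183.1] [[ 0.619 -0.042  0.085]]
hole2 top 0.6 [329.9 180.3] [[ 0.627 -0.109  0.085]]
hole2 scene 0.9 [282.8 236.2] [[ 0.617 -0.034  0.085]]
hole2 scene 0.88 [318.1 215.7] [[0.602 0.098 0.085]]
hole2 scene 0.8 [297.1 226.5] [[0.606 0.021 0.085]]
hole2 scene 0.7 [264.  249.1] [[ 0.63  -0.103  0.085]]
hole3 top 0.76 [254.5 
[... 1319 characters left out ...]
0.093]]
gauge_eye top 0.59 [330.8 179.6] [[ 0.627 -0.111  0.093]]
gauge_eye top 0.43 [277.7 188.7] [[0.603 0.032 0.093]]
gauge_eye top 0.26 [151.5 257.3] [[0.42  0.366 0.093]]
gauge_eye scene 0.6 [371.4 194.6] [[0.62  0.287 0.093]]
gauge_front scene 0.61 [372.5 192.3] [[0.613 0.297 0.093]]
gauge_front scene 0.58 [319.  214.5] [[0.606 0.098 0.093]]
hook_rod top 0.62 [419.2 182.1] [[ 0.621 -0.349  0.085]]
hook_rod scene 0.75 [186.2 251.8] [[ 0.529 -0.285  0.085]]
rod1_grip top 0.77 [296.3 252.2] [[ 0.432 -0.019  0.012]]
rod1_grip scene 0.81 [255.  211.9] [[ 0.425 -0.011  0.012]]
rod1_grip scene 0.46 [373.1 179.3] [[0.498 0.418 0.012]]
rod1_grip scene 0.28 [262.5 248.3] [[ 0.569 -0.071  0.012]]
```

View pics/crop0.png

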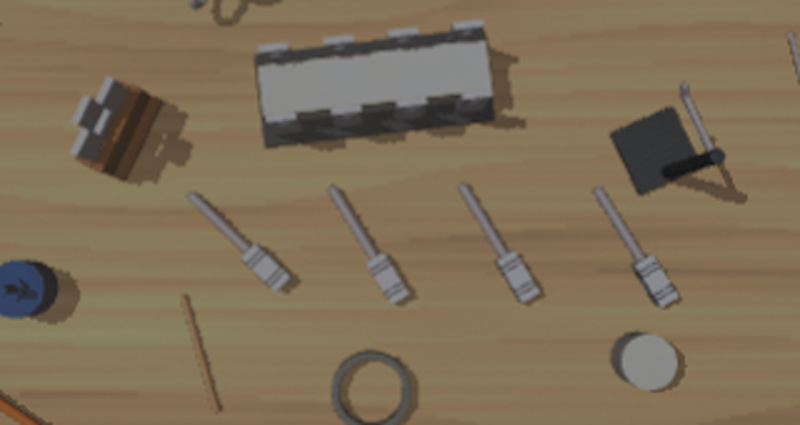

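The crop confirms four grey rods of equal size, with handles at crop (268,267), (388,280), (518,275) and (657,282). Each measures about 153 mm long, as it should. I'll set out for the leftmost rod, which goes in station 4.

```bash
cat >> h.py <<'E'
def go(p,yaw=None,T=None,rot=None):
    "deltas (50mm units + rotvec) to world pos p with the tool pointing down at yaw deg"
    T=toolT() if T is None else T
    Rt=R.from_euler('xyz',[np.pi,0,np.radians(yaw)]).as_matrix() if rot is None else rot
    print('go',p,yaw,'->',tool(p,T).round(2),R.from_matrix(T[:3,:3].T@Rt).as_rotvec().round(3))
E
python3 -c "
from h import *
go([.447,.124,.25],46)"
```

```text
go [0.447, 0.124, 0.25] 46 -> [-8.04 -6.36 -1.24] [-0.     0.     2.086]
```

{"method": "move_arm", "body": {"targets": [[0.2,0,0,-1.24,0,0,0.1],[0.2,-8.04,-6.36,-1.24,0,0,2.086],[0.2,-8.04,-6.36,-1.24,0,0,2.086],[0.2,-8.04,-6.36,-1.24,0,0,2.086],[0.2,-8.04,-6.36,-1.24,0,0,2.086],[0.2,-8.04,-6.36,-1.24,0,0,2.086],[0.2,-8.04,-6.36,-1.24,0,0,2.086],[0.2,-8.04,-6.36,-1.24,0,0,2.086],[0.2,-8.04,-6.36,-1.24,0,0,2.086],[0.2,-8.04,-6.36,-1.24,0,0,2.086],[0.2,-8.04,-6.36,-1.24,0,0,2.086],[0.2,-8.04,-6.36,-1.24,0,0,2.086]]}}

```text
time_s: 2.9
ee_pos: [0.4491, 0.1207, 0.2501]
eef_rot: [3.141, 0.0, 1.129]
force: [-0.2, 0.6, -0.8]
grip_width: 0.0565
grip_force: 0.0
```

```bash
python3 -c "
from h import *
o=ctrl.get_obs();print(o['ee_pos'],o['eef_rot'],o['qpos'],o['grip_width'],o['time_s'])
go([.447,.124,.17],46)"
```

```text
[0.44908558 0.12071432 0.25011264] [3.14120328e+00 3.37223387e-04 1.12898438e+00] [ 1.84118053e-01  6.36856431e-02  1.65522768e+00 -5.06965291e-04
  1.42256136e+00  6.26004775e-01] 0.056488840823074135 2.9
go [0.447, 0.124, 0.17] 46 -> [ 0.04 -0.07  1.6 ] [0.    0.    0.326]
```

{"method": "move_arm", "body": {"targets": [[0.2,0.04,-0.07,1.2,0,0,0.15],[0.2,0.04,-0.07,1.2,0,0,0.326],[0.2,0.04,-0.07,1.2,0,0,0.326],[0.2,0.04,-0.07,1.2,0,0,0.326]]}}

```text
time_s: 3.3
ee_pos: [0.4453, 0.1275, 0.191]
eef_rot: [3.141, -0.001, 0.816]
force: [-0.2, -0.3, 0.9]
grip_width: 0.0562
grip_force: 0.0
```

```bash
cat >> h.py <<'E'
def rods(name,near=None,im=None,T=None):
    T=toolT() if T is None else T
    if im is None: im,d=ctrl.camera(name)
    hsv=cv2.cvtColor(im,cv2.COLOR_RGB2HSV)
    m=((hsv[...,1]<70)&(hsv[...,2]>70)).astype(np.uint8)
    if name=='wrist': m=cv2.morphologyEx(m,cv2.MORPH_CLOSE,np.ones((7,7),np.uint8))
    n,l,s,c=cv2.connectedComponentsWithStats(m); out=[]
    for i in range(1,n):
        if s[i,4]<100: continue
        v,u=np.nonzero(l==i); P=onplane(name,np.c_[u,v],0.014,T)
        (cx,cy),(a,b),ang=cv2.minAreaRect((P[:,:2]*1000).astype(np.float32))
        L,W=max(a,b),min(a,b)
        if not(120<L<175 and W<45): continue
        mu=P.mean(0)[:2]; w=np.linalg.svd(P[:,:2]-P[:,:2].mean(0),full_matrices=False)[2][0]
        t=(P[:,:2]-mu)@w
        if abs(t.max())<abs(t.min()): w=-w; t=-t
        # thick part near t.min: handle; centre from its pixels
        h=P[(t<t.min()+.05)&(t>t.min()+.006),:2]; g=h.mean(0)
        tip=P[t>t.max()-.03,:2].mean(0); w=(tip-g)/np.linalg.norm(tip-g)
        print('rod',name,'px',c[i].round(),'L W',round(L),round(W),'handle',g.round(4),'yaw',np.degrees(np.arctan2(w[1],w[0])).round(1),'ends',(( P[:,:2]-g)@w).min().round(3),((P[:,:2]-g)@w).max().round(3))
    return im
E
python3 -c "
from h import *
im=rods('wrist'); save('w1.png',im); rods('top')
o=ctrl.get_obs();print(o['ee_pos'],o['eef_rot'])
for r in ctrl.tip_of('wrist','rod1_grip')[:3]: print(r['score'],r['point'],onplane('wrist',r['point'],.012).round(4))"
```

```text
rod wrist px [284. 155.] L W 154 25 handle [0.4468 0.1228] yaw 46.7 ends -0.028 0.126
rod top px [340. 240.] L W 153 27 handle [ 0.4365 -0.1632] yaw 31.0 ends -0.028 0.125
rod top px [288. 240.] L W 154 26 handle [ 0.435  -0.0146] yaw 31.8 ends -0.028 0.126
rod top px [395. 242.] L W 154 30 handle [ 0.4304 -0.3194] yaw 31.2 ends -0.027 0.128
[0.44543908 0.12755241 0.19137659] [ 3.14041772e+00 -1.65865116e-03  8.16448235e-01]
```

View pics/w1.png

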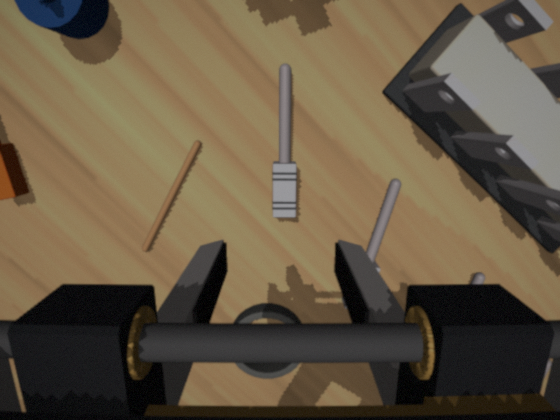

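The view shows the rod's handle at (285,190) and its tip at (285,68), clear of the dowel and the jig. I can descend and grip.

```bash
python3 -c "
from h import *
go([.4468,.1228,.06],46.7);go([.4468,.1228,.018],46.7)"
```

```text
go [0.4468, 0.1228, 0.06] 46.7 -> [-0.05  0.08  2.63] [ 0.001 -0.002  0.001]
go [0.4468, 0.1228, 0.018] 46.7 -> [-0.06  0.08  3.47] [ 0.001 -0.002  0.001]
```

{"method": "move_arm", "body": {"targets": [[0.2,-0.05,0.08,1.0,0,0,0],[0.2,-0.05,0.08,2.0,0,0,0],[0.2,-0.05,0.08,2.8,0,0,0],[0.2,-0.05,0.08,3.2,0,0,0],[0.2,-0.05,0.08,3.45,0,0,0],[0.2,-0.05,0.08,3.45,0,0,0],[-1,-0.05,0.08,3.45,0,0,0],[-1,-0.05,0.08,3.45,0,0,0],[-1,-0.05,0.08,3.45,0,0,0],[-1,-0.05,0.08,3.45,0,0,0],[-1,-0.05,0.08,3.45,0,0,0]], "grip_force": 40}}

```text
time_s: 4.55
ee_pos: [0.4463, 0.1228, 0.018]
eef_rot: [3.141, -0.0, 0.813]
force: [-0.0, 0.6, 0.4]
grip_width: 0.0199
grip_force: 0.0
```

```bash
python3 -c "
from h import *
o=ctrl.get_obs();print(o['ee_pos'],o['eef_rot'])
go([.4468,.1228,.16],46.7);go([.44,.08,.17],8)"
```

```text
[0.44625261 0.12281366 0.01799326] [ 3.14124918e+00 -4.86280965e-04  8.12860272e-01]
go [0.4468, 0.1228, 0.16] 46.7 -> [ 0.01  0.01 -2.84] [ 0.    -0.    -0.002]
go [0.44, 0.08, 0.17] 8 -> [-0.71  0.5  -3.04] [ 0.    -0.001  0.673]
```

The opening of 19.9 mm is below the 24 mm handle and the grip force is 0, so the fingers closed on nothing. I'll look again.

```bash
python3 -c "
from h import *
im=rods('wrist'); save('w2.png',im); rods('top')
o=ctrl.get_obs();print(o['grip_width'],o['grip_force'],o['time_s'])"
```

```text
rod top px [340. 240.] L W 153 27 handle [ 0.4365 -0.1631] yaw 31.0 ends -0.028 0.125
rod top px [288. 241.] L W 153 26 handle [ 0.4347 -0.0146] yaw 31.7 ends -0.028 0.125
rod top px [395. 242.] L W 155 30 handle [ 0.4307 -0.3195] yaw 31.3 ends -0.027 0.128
rod top px [301. 374.] L W 121 36 handle [ 0.1072 -0.0065] yaw -110.3 ends -0.028 0.094
0.011728980692024006 0.0 4.65
```

View pics/w2.png

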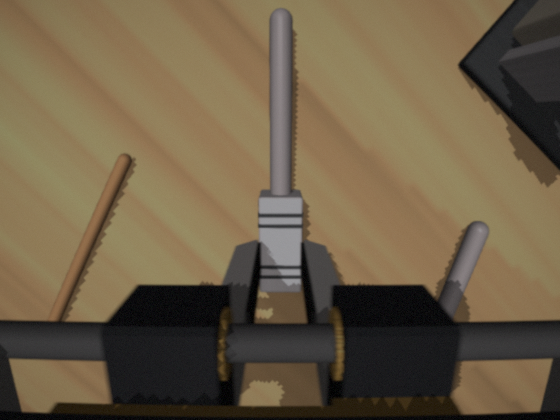

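```bash
python3 -c "
from h import *
o=ctrl.get_obs();print(o['grip_width'],o['grip_force'],o['time_s'])
im,d=ctrl.camera('wrist'); save('w3.png',im)
T=toolT()
P,px=cloud('wrist',d,T); Q=(P-T[:3,3])@T[:3,:3]
m=(abs(Q[:,0])<.06)&(abs(Q[:,1])<.06)&(Q[:,2]>-.06)
print('height above bench under tcp', {k:np.percentile(P[m&(px[:,0]==281)&(px[:,1]==k)][:,2],50).round(4) for k in (200,215,230,245,260,275,285) if (m&(px[:,0]==281)&(px[:,1]==k)).any()})
g=im.astype(int)
print(im[250,225:340:3].mean(1).astype(int))
o=ctrl.get_obs();print(o['grip_width'],o['grip_force'],o['time_s'])"
```

```text
0.011728980692024006 0.0 4.65
height above bench under tcp {200: np.float64(0.0239), 215: np.float64(0.0251), 230: np.float64(0.0242), 245: np.float64(0.0242), 260: np.float64(0.0246), 275: np.float64(0.0233), 285: np.float64(0.0244)}
[123 124 124 121 121 119  82  70  71  71  70  70  71  48  39 104 109 140
 148 151 151 152 145  39  57  67  71  71  71  70  69  84 116 118 118 117
 119 116 118]
0.007603867278529326 0.0 4.7
```

View pics/w3.png

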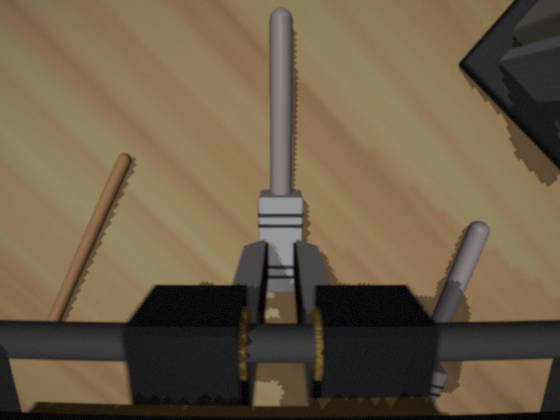

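```bash
python3 -c "
from h import *
im,d=ctrl.camera('wrist'); T=toolT()
o=ctrl.get_obs();print(o['grip_width'],o['grip_force'],o['time_s'],o['force'])
for v in (238,242,246,250,256,262,270,280):
  print(v,[(u,(((depthpt('wrist',[u,v],d,T)-T[:3,3])@T[:3,:3])[0]*1000).round(0).tolist()) for u in (256,264,272,281,300,308)])
"
```

```text
0.0038974087455918116 0.0 4.75 [ 0.11191539 -0.11374781 -0.28230654]
238 [(256, [-0.0, -15.0, 17.0]), (264, [8.0, -9.0, -7.0]), (272, [8.0, -4.0, -7.0]), (281, [8.0, 1.0, -7.0]), (300, [8.0, 11.0, -7.0]), (308, [-0.0, 17.0, 17.0])]
242 [(256, [-3.0, -15.0, 18.0]), (264, [11.0, -8.0, -23.0]), (272, [9.0, -4.0, -17.0]), (281, [5.0, 1.0, -6.0]), (300, [10.0, 10.0, -21.0]), (308, [-3.0, 17.0, 17.0])]
246 [(256, [11.0, -12.0, -28.0]), (264, [10.0, -8.0, -27.0]), (272, [9.0, -4.0, -23.0]), (281, [3.0, 1.0, -8.0]), (300, [11.0, 10.0, -28.0]), (308, [11.0, 14.0, -28.0])]
250 [(256, [11.0, -11.0, -34.0]), (264, [10.0, -8.0, -33.0]), (272, [9.0, -4.0, -29.0]), (281, [1.0, 1.0, -7.0]), (300, [10.0, 10.0, -32.0]), (308, [10.0, 13.0, -33.0])]
256 [(256, [11.0, -11.0, -41.0]), (264, [11.0, -7.0, -41.0]), (272, [9.0, -4.0, -37.0]), (281, [-3.0, 1.0, -6.0]), (300, [10.0, 9.0, -41.0]), (308, [10.0, 13.0, -41.0])]
262 [(256, [10.0, -11.0, -48.0]), (264, [10.0, -7.0, -48.0]), (272, [7.0, -4.0, -40.0]), (281, [-7.0, 1.0, -6.0]), (300, [11.0, 9.0, -49.0]), (308, [10.0, 12.0, -48.0])]
270 [(256, [10.0, -10.0, -57.0]), (264, [10.0, -7.0, -57.0]), (272, [4.0, -4.0, -42.0]), (281, [-12.0, 1.0, -6.0]), (300, [10.0, 8.0, -56.0]), (308, [10.0, 12.0, -56.0])]
280 [(256, [11.0, -9.0, -66.0]), (264, [11.0, -6.0, -66.0]), (272, [-1.0, -4.0, -42.0]), (281, [-17.0, 1.0, -7.0]), (300, [11.0, 8.0, -66.0]), (308, [10.0, 11.0, -66.0])]
```

The depth data shows the fingertips end about 22 mm behind the reported TCP (tool z ≈ -22 mm), not 14 mm ahead of it. That means the fingers closed about 15 mm above the handle. I'll trust the measurement, reopen, go about 33 mm lower and watch the force.

{"method": "move_arm", "body": {"targets": [[0.2,0,0,0,0,0,0],[0.2,0,0,0,0,0,0],[0.2,0,0,0,0,0,0],[0.2,0,0,0,0,0,0],[0.2,0,0,0,0,0,0],[0.2,0,0,0,0,0,0],[0.2,0,0,0.15,0,0,0],[0.2,0,0,0.3,0,0,0],[0.2,0,0,0.4,0,0,0]]}}

```text
time_s: 5.65
ee_pos: [0.4457, 0.1227, -0.0034]
eef_rot: [-3.141, 0.001, 0.813]
force: [0.1, 0.5, 0.1]
grip_width: 0.0564
grip_force: 0.0
```

{"method": "move_arm", "body": {"targets": [[0.2,0,0,0.1,0,0,0],[0.2,0,0,0.15,0,0,0],[0.2,0,0,0.2,0,0,0],[0.2,0,0,0.2,0,0,0]]}}

```text
time_s: 6.05
ee_pos: [0.446, 0.1228, -0.0126]
eef_rot: [-3.141, 0.0, 0.813]
force: [-0.8, -0.5, 0.4]
grip_width: 0.0568
grip_force: 0.0
```

No contact even with the reported TCP below the bench, so the offset is confirmed. Closing the gripper.

{"method": "move_arm", "body": {"targets": [[-1,0,0,0,0,0,0],[-1,0,0,0,0,0,0],[-1,0,0,0,0,0,0],[-1,0,0,0,0,0,0],[-1,0,0,0,0,0,0],[-1,0,0,0,0,0,0],[-1,0,0,0,0,0,0]], "grip_force": 40}}

```text
time_s: 6.75
ee_pos: [0.4461, 0.1228, -0.0123]
eef_rot: [3.142, -0.0, 0.813]
force: [-0.7, 1.2, 2.4]
grip_width: 0.0236
grip_force: 40.0
```

```bash
python3 -c "
from h import *
o=ctrl.get_obs();print(o['grip_width'],o['grip_force'],o['ee_pos'])
go([.446,.1228,.16],46.7);go([.44,.08,.16],8)"
```

```text
0.02358785399053068 39.9996542930603 [ 0.44614448  0.12279415 -0.01226878]
go [0.446, 0.1228, 0.16] 46.7 -> [-0.   -0.   -3.45] [ 0.    -0.    -0.002]
go [0.44, 0.08, 0.16] 8 -> [-0.71  0.5  -3.45] [ 0.    -0.     0.673]
```

{"method": "move_arm", "body": {"targets": [[-1,0,0,-0.5,0,0,0],[-1,0,0,-1.3,0,0,0],[-1,0,0,-2.2,0,0,0],[-1,-0.35,0.25,-2.2,0,0,0.15],[-1,-0.71,0.5,-2.2,0,0,0.3],[-1,-0.71,0.5,-2.2,0,0,0.45],[-1,-0.71,0.5,-2.2,0,0,0.6],[-1,-0.71,0.5,-2.2,0,0,0.673],[-1,-0.71,0.5,-2.2,0,0,0.673]]}}

```text
time_s: 7.65
ee_pos: [0.4396, 0.0798, 0.0975]
eef_rot: [-3.142, 0.0, 0.139]
force: [-0.1, -0.1, -2.0]
grip_width: 0.024
grip_force: 40.0
```

```bash
python3 -c "
from h import *
T=toolT(); im,d=ctrl.camera('wrist'); save('w4.png',im); np.savez('w4.npz',im=im,d=d,T=T)
o=ctrl.get_obs();print(o['grip_width'],o['grip_force'],o['ee_pos'],o['eef_rot'])
for r in ctrl.tip_of('wrist','hole1')[:6]: print(r['score'],r['point'],onplane('wrist',r['point'],.085,T).round(4))
"
```

```text
0.02367051913927892 39.998992681503296 [0.43967025 0.07981809 0.09747942] [-3.14157266e+00  4.02802818e-04  1.41670651e-01]
```

View pics/w4.png

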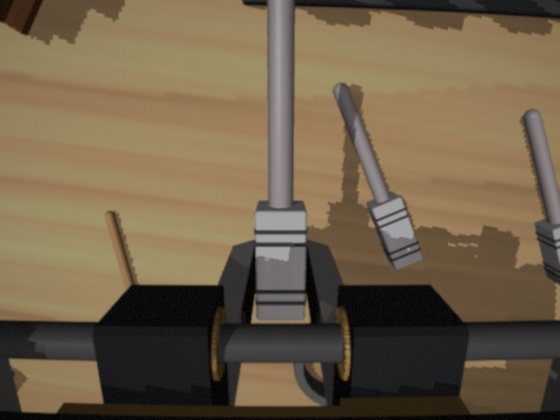

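The rod is held straight along the tool's x axis (column 281), but the jig is only just visible at the top edge. I'll rise so the wrist camera sees all four stations, and measure the jig once from there.

{"method": "move_arm", "body": {"targets": [[-1,0,0,-1,0,0,0],[-1,0.8,0,-2,0,0,0],[-1,1.6,0.6,-3,0,0,0],[-1,1.6,0.9,-3,0,0,0],[-1,1.6,0.9,-3,0,0,0],[-1,1.6,0.9,-3,0,0,0]]}}

```text
time_s: 8.35
ee_pos: [0.5252, 0.0462, 0.247]
eef_rot: [-3.141, 0.001, 0.14]
force: [-1.1, 0.5, -1.9]
grip_width: 0.0233
grip_force: 40.0
```

```bash
python3 -c "
from h import *
T=toolT(); im,d=ctrl.camera('wrist'); save('w5.png',im); np.savez('w5.npz',im=im,d=d,T=T)
o=ctrl.get_obs();print(o['ee_pos'],o['eef_rot'])
P,px=cloud('wrist',d,T)
m=(P[:,2]>.099)&(P[:,2]<.113)
M=np.zeros(d.shape,np.uint8); M[px[m,1],px[m,0]]=1
n,l,s,c=cv2.connectedComponentsWithStats(M)
for i in range(1,n):
    if s[i,4]<60: continue
    k=m&(l[px[:,1],px[:,0]]==i); r=cv2.minAreaRect((P[k,:2]*1000).astype(np.float32))
    print(c[i].round(),s[i,4],np.median(P[k,2]).round(4),np.round(r[0],1),np.round(r[1],1),round(r[2],1))
for r in ctrl.tip_of('wrist','hole1')[:6]: print(r['score'],r['point'],onplane('wrist',r['point'],.085,T).round(4))
"
```

```text
[0.52466239 0.04659044 0.24657676] [-3.14126465e+00  1.79602565e-03  1.40846858e-01]
[233.   6.] 457 0.106 [682.6 109.9] [ 8.3 31.8] 7.4
[315.   8.] 484 0.1061 [691.1  40.1] [ 9.2 31.6] 6.7
[396.  12.] 485 0.106 [699.1 -29.1] [ 9.3 33.2] 5.5
[475.  16.] 481 0.106 [707.1 -98.2] [ 9.3 32.9] 7.3
[20. 67.] 845 0.1073 [606.3 295.4] [ 9.  90.1] 69.0
[233.  98.] 359 0.1062 [607.1 101.1] [ 8.1 32.3] 6.3
[312. 100.] 326 0.1064 [615.2  31.2] [ 8.1 32.1] 6.6
[389. 102.] 366 0.1062 [623.7 -38. ] [ 8.2 32.7] 7.0
[465. 105.] 359 0.1062 [ 631.5 -107. ] [ 8.  33.4] 8.5
0.97 [456.3, 104.7] [[ 0.633  -0.1085  0.085 ]]
0.9 [309.3, 104.2] [[0.6125 0.0313 0.085 ]]
0.85 [232.7, 100.4] [[0.6057 0.1037 0.085 ]]
0.75 [383.9, 107.1] [[ 0.6202 -0.0396  0.085 ]]
```

View pics/w5.png

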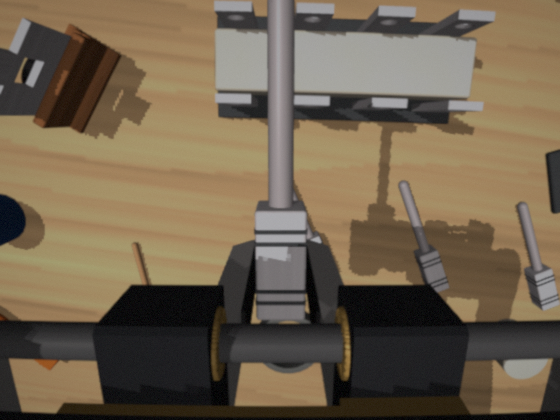

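The view shows all eight ears, with the near row at rows 98–105 in columns 233, 312, 389 and 465. Their depths fit the sizes: 8 x 32 mm, top at 106 mm, spacing 70 mm. Jig yaw is 6.7°. Next I'll work out how the rod sits in the hand and the insertion targets.

```bash
cat >> h.py <<'E'
JY=6.67; JX=np.array([np.cos(np.radians(JY)),np.sin(np.radians(JY)),0])
M={1:np.array([.6275,-.1075,.085]),2:np.array([.6197,-.0385,.085]),3:np.array([.6112,.0307,.085]),4:np.array([.6031,.1006,.085])}
def inhand(d,T):
    P,px=cloud('wrist',d,T); Q=(P-T[:3,3])@T[:3,:3]
    k=(abs(Q[:,1])<.012)&(Q[:,2]<-.022)&(Q[:,2]>-.045)&(Q[:,0]>.035)&(Q[:,0]<.13)&(px[:,1]<195)
    q=Q[k]; xs=np.arange(.04,.115,.01); c=[]
    for x in xs:
        s=q[abs(q[:,0]-x)<.005]
        if len(s)>20: c.append([x,(np.percentile(s[:,1],2)+np.percentile(s[:,1],98))/2,np.percentile(s[:,2],5)+.006])
    c=np.array(c); py=np.polyfit(c[:,0],c[:,1],1); pz=np.polyfit(c[:,0],c[:,2],1)
    k=(abs(Q[:,1])<.009)&(Q[:,2]<-.03)&(Q[:,2]>-.042)&(Q[:,0]>0)&(Q[:,0]<.06)
    print('rod in tool: y at 0/100mm',np.polyval(py,[0,.1]).round(4),'z',np.polyval(pz,[0,.1]).round(4),'shoulder x',np.percentile(Q[k,0],99).round(4)); return py,pz
E
python3 -c "
from h import *
z=np.load('w5.npz'); inhand(z['d'],z['T']); z=np.load('w4.npz'); inhand(z['d'],z['T'])
g=np.array([0,0,-.0243])
T=toolT()
for s in (-.145,-.09,-.03,-.028):
    p=M[4]+JX*s; p[2]-=.0243; print(s,p); go(p,JY,T)
"
```

```text
rod in tool: y at 0/100mm [-0.0005 -0.0004] z [-0.0249 -0.025 ] shoulder x 0.0581
rod in tool: y at 0/100mm [-0.0004 -0.0004] z [-0.0248 -0.0251] shoulder x 0.0587
-0.145 [0.45908142 0.08375815 0.0607    ]
go [0.45908142 0.08375815 0.0607    ] 6.67 -> [-1.18 -0.91  3.72] [-0.     0.002  0.025]
-0.09 [0.51370916 0.09014644 0.0607    ]
go [0.51370916 0.09014644 0.0607    ] 6.67 -> [-0.08 -0.89  3.72] [-0.     0.002  0.025]
-0.03 [0.57330305 0.09711548 0.0607    ]
go [0.57330305 0.09711548 0.0607    ] 6.67 -> [ 1.12 -0.86  3.71] [-0.     0.002  0.025]
-0.028 [0.57528952 0.09734778 0.0607    ]
go [0.57528952 0.09734778 0.0607    ] 6.67 -> [ 1.16 -0.86  3.71] [-0.     0.002  0.025]
```

{"method": "move_arm", "body": {"targets": [[-1,-0.8,-0.3,0,0,0.002,0.025],[-1,-1.18,-0.91,0.5,0,0.002,0.025],[-1,-1.18,-0.91,1.5,0,0.002,0.025],[-1,-1.18,-0.91,2.5,0,0.002,0.025],[-1,-1.18,-0.91,3.4,0,0.002,0.025],[-1,-1.18,-0.91,3.72,0,0.002,0.025],[-1,-1.18,-0.91,3.72,0,0.002,0.025],[-1,-1.18,-0.91,3.72,0,0.002,0.025]]}}

```text
time_s: 9.25
ee_pos: [0.4604, 0.0836, 0.0622]
eef_rot: [-3.142, -0.002, 0.116]
force: [0.2, -0.1, -0.8]
grip_width: 0.0238
grip_force: 40.0
```

```bash
python3 -c "
from h import *
T=toolT(); print(T[:3,3])
for s in (-.145,-.028):
    p=M[4]+JX*s; p[2]-=.0247; go(p,JY,T)
"
```

```text
[0.46042912 0.08360338 0.06218582]
go [0.45908142 0.08375815 0.0603    ] 6.67 -> [-0.03 -0.01  0.04] [-0.    -0.002 -0.001]
go [0.57528952 0.09734778 0.0603    ] 6.67 -> [ 2.31 -0.01  0.04] [-0.    -0.002 -0.001]
```

{"method": "move_arm", "body": {"targets": [[-1,0,-0.01,0.04,0,-0.002,0],[-1,0.3,-0.01,0.04,0,-0.002,0],[-1,0.6,-0.01,0.04,0,-0.002,0],[-1,0.9,-0.01,0.04,0,-0.002,0],[-1,1.2,-0.01,0.04,0,-0.002,0],[-1,1.5,-0.01,0.04,0,-0.002,0]]}}

```text
time_s: 9.85
ee_pos: [0.5361, 0.0926, 0.061]
eef_rot: [-3.142, -0.002, 0.115]
force: [-0.1, 0.4, -0.9]
grip_width: 0.0233
grip_force: 40.0
```

{"method": "move_arm", "body": {"targets": [[-1,0.2,0,0,0,0,0],[-1,0.4,0,0,0,0,0],[-1,0.55,0,0,0,0,0],[-1,0.65,0,0,0,0,0],[-1,0.72,0,0,0,0,0],[-1,0.78,0,0,0,0,0]]}}

```text
time_s: 10.45
ee_pos: [0.5734, 0.0967, 0.0597]
eef_rot: [3.142, 0.001, 0.115]
force: [-24.5, -3.1, 9.2]
grip_width: 0.024
grip_force: 40.0
```

```bash
python3 -c "
from h import *
o=ctrl.get_obs();T=toolT(); print(T[:3,3],o['force'],'s',(T[:3,3]-M[4])@JX)
"
```

```text
[0.57337413 0.09673115 0.05967812] [-24.54782707  -3.08499299   9.23173555] s -0.029974047585930346
```

The −24 N shows the shoulder is against the near ear. Release, rise and check.

{"method": "move_arm", "body": {"targets": [[-0.1,0,0,0,0,0,0],[-0.1,0,0,0,0,0,0],[-0.1,0,0,0,0,0,0],[-0.1,0,0,0,0,0,0],[-0.1,0,0,-0.8,0,0,0],[-0.1,0,0,-1.7,0,0,0],[-0.1,-1,0,-2.6,0,0,0],[-0.1,-1.9,0,-3.4,0,0,0],[-0.1,-1.9,0,-3.4,0,0,0],[-0.1,-1.9,0,-3.4,0,0,0]]}}

```text
time_s: 11.45
ee_pos: [0.4788, 0.0859, 0.2331]
eef_rot: [3.142, -0.006, 0.115]
force: [0.6, -0.0, -1.0]
grip_width: 0.0423
grip_force: 0.0
```

```bash
cat >> h.py <<'E'
def homed(d,T,k):
    "handle of the rod in station k: top face heights and extent along the hole axis"
    P,px=cloud('wrist',d,T); q=P-M[k]; a=q@JX; b=q@np.array([-JX[1],JX[0],0])
    m=(abs(b)<.014)&(a>-.2)&(a<-.0)&(P[:,2]>.07)&(P[:,2]<.11)
    if m.sum()<20: print('station',k,'empty'); return
    print('station',k,'handle from',np.percentile(a[m],1).round(4),'to',np.percentile(a[m],99).round(4),'top z',np.percentile(P[m,2],[10,50,90]).round(4),'lateral',b[m].mean().round(4),m.sum())
E
python3 -c "
from h import *
T=toolT(); im,d=ctrl.camera('wrist'); save('w6.png',im); o=ctrl.get_obs(); print(o['ee_pos'],o['grip_width'],o['force'])
homed(d,T,4); rods('wrist',im=im,T=T); rods('top')
go([.4347,-.0146,.19],31.7); go([.4347,-.0146,.06],31.7)
"
```

```text
[0.47945292 0.08593048 0.23126778] 0.04230359825508283 [ 0.39535671 -1.00698989 -0.90740622]
station 4 handle from -0.0563 to -0.0019 top z [0.0909 0.0927 0.0943] lateral -0.0 1772
rod wrist px [348. 203.] L W 156 40 handle [ 0.4316 -0.0159] yaw 31.6 ends -0.027 0.129
rod wrist px [471. 213.] L W 159 31 handle [ 0.4354 -0.1673] yaw 33.0 ends -0.028 0.13
rod top px [340. 240.] L W 152 27 handle [ 0.4371 -0.163 ] yaw 31.1 ends -0.028 0.125
rod top px [395. 242.] L W 155 30 handle [ 0.4304 -0.3195] yaw 31.3 ends -0.027 0.128
go [0.4347, -0.0146, 0.19] 31.7 -> [-1.12  1.89  0.8 ] [ 0.    -0.001 -0.438]
go [0.4347, -0.0146, 0.06] 31.7 -> [-1.13  1.89  3.4 ] [ 0.    -0.001 -0.438]
```

View pics/w6.png

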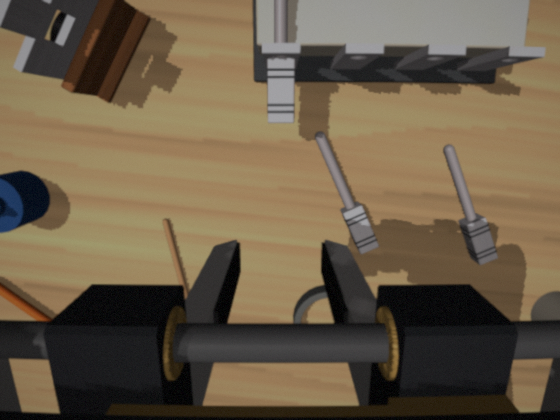

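Station 4 is homed: the handle spans −56 to about 0 mm along the hole axis and sags 4 mm. Next is the rod at (360,225), for station 3.

{"method": "move_arm", "body": {"targets": [[0.2,-0.6,0.9,0.5,0,0,-0.14],[0.2,-1.12,1.89,1.2,0,0,-0.29],[0.2,-1.12,1.89,2.2,0,0,-0.438],[0.2,-1.12,1.89,2.2,0,0,-0.438],[0.2,-1.12,1.89,2.2,0,0,-0.438],[0.2,-1.12,1.89,2.2,0,0,-0.438]]}}

```text
time_s: 12.15
ee_pos: [0.4351, -0.0143, 0.1198]
eef_rot: [-3.141, 0.001, 0.552]
force: [-0.8, -0.7, 0.2]
grip_width: 0.0565
grip_force: 0.0
```

```bash
cat >> h.py <<'E'
def rodnear(d,T,rad=.12):
    "rod on the bench from depth (height 6..30 mm) around the TCP, biggest blob"
    P,px=cloud('wrist',d,T); m=(P[:,2]>.005)&(P[:,2]<.032)&(np.linalg.norm(P[:,:2]-T[:2,3],axis=1)<.2)
    I=np.zeros(d.shape,np.uint8); I[px[m,1],px[m,0]]=1; n,l,s,c=cv2.connectedComponentsWithStats(I)
    best=None
    for i in range(1,n):
        if s[i,4]<300: continue
        k=m&(l[px[:,1],px[:,0]]==i); h=k&(P[:,2]>.0205)
        if h.sum()<100: continue
        H=P[h,:2]; g0=np.array(cv2.minAreaRect((H*1000).astype(np.float32))[0])/1000
        far=P[k,:2][np.argsort(-np.linalg.norm(P[k,:2]-g0,axis=1))[:60]].mean(0)
        w=(far-g0)/np.linalg.norm(far-g0); yaw=np.degrees(np.arctan2(w[1],w[0]))
        t=(H-g0)@w; b=(H-g0)@np.array([-w[1],w[0]])
        g=g0
        print('blob',c[i].round(),'handle',g.round(4),'yaw',yaw.round(1),'handle L,W',np.ptp(t).round(3),np.ptp(b).round(3),'reach',np.linalg.norm(far-g0).round(3),'top',np.median(P[h,2]).round(4))
        if best is None or np.linalg.norm(g-T[:2,3])<np.linalg.norm(best[0]-T[:2,3]): best=(g,yaw)
    return best
E
python3 -c "
from h import *
T=toolT(); im,d=ctrl.camera('wrist'); o=ctrl.get_obs(); print(o['ee_pos'],o['grip_width'])
rods('wrist',im=im,T=T); g,y=rodnear(d,T)
go([*g,-.0125],y)
"
```

```text
[ 0.43549121 -0.01408388  0.12041661] 0.05626743623131234
rod wrist px [280. 160.] L W 155 26 handle [ 0.4335 -0.0148] yaw 31.6 ends -0.029 0.126
rod wrist px [427. 225.] L W 125 32 handle [ 0.4602 -0.1495] yaw 32.0 ends -0.025 0.099
blob [425.  28.] handle [ 0.6199 -0.0372] yaw 141.6 handle L,W 0.022 0.028 reach 0.018 top 0.0267
blob [280. 159.] handle [ 0.4361 -0.0132] yaw 31.7 handle L,W 0.056 0.025 reach 0.12 top 0.0242
blob [425. 231.] handle [ 0.4527 -0.1524] yaw 31.5 handle L,W 0.024 0.025 reach 0.105 top 0.0241
blob [169. 272.] handle [0.33   0.0385] yaw -63.0 handle L,W 0.035 0.025 reach 0.005 top 0.0219
blob [231. 299.] handle [ 0.3368 -0.022 ] yaw 174.0 handle L,W 0.032 0.032 reach 0.004 top 0.022
go [np.float64(0.4360994873046875), np.float64(-0.013231731414794922), -0.0125] 31.676037017298558 -> [ 0.02 -0.01  2.66] [ 0.    -0.    -0.001]
```

{"method": "move_arm", "body": {"targets": [[0.2,0.02,-0.01,1.0,0,0,0],[0.2,0.02,-0.01,1.9,0,0,0],[0.2,0.02,-0.01,2.4,0,0,0],[0.2,0.02,-0.01,2.66,0,0,0],[0.2,0.02,-0.01,2.66,0,0,0],[-1,0.02,-0.01,2.66,0,0,0],[-1,0.02,-0.01,2.66,0,0,0],[-1,0.02,-0.01,2.66,0,0,0],[-1,0.02,-0.01,2.66,0,0,0],[-1,0.02,-0.01,2.66,0,0,0],[-1,0.02,-0.01,2.66,0,0,0],[-1,0.02,-0.01,2.66,0,0,0]], "grip_force": 40}}

```text
time_s: 13.4
ee_pos: [0.4355, -0.0135, -0.0127]
eef_rot: [3.141, -0.001, 0.553]
force: [-1.7, -0.1, 6.5]
grip_width: 0.0238
grip_force: 40.0
```

```bash
python3 -c "
from h import *
o=ctrl.get_obs(); print(o['ee_pos'],o['grip_width'],o['grip_force'])
p=M[3]-.145*JX; p[2]=.0603+.01; go(p,JY)
"
```

```text
[ 0.43548303 -0.01345685 -0.01273262] 0.023811851711676817 40.00141739845276
go [0.46718142 0.01385815 0.0703    ] 6.67 -> [ 0.83 -0.13 -1.66] [ 0.    -0.001  0.436]
```

{"method": "move_arm", "body": {"targets": [[-1,0,0,-0.5,0,0,0],[-1,0,0,-1.2,0,0,0],[-1,0,0,-1.66,0,0,0.13],[-1,0.2,-0.05,-1.66,0,0,0.27],[-1,0.5,-0.1,-1.66,0,0,0.4],[-1,0.83,-0.13,-1.66,0,0,0.436],[-1,0.83,-0.13,-1.66,0,0,0.436],[-1,0.83,-0.13,-1.66,0,0,0.436],[-1,0.83,-0.13,-1.66,0,0,0.436]]}}

```text
time_s: 14.3
ee_pos: [0.4664, 0.0135, 0.0696]
eef_rot: [-3.142, 0.001, 0.118]
force: [0.3, 1.3, -1.3]
grip_width: 0.0234
grip_force: 40.0
```

```bash
python3 -c "
from h import *
T=toolT(); im,d=ctrl.camera('wrist'); inhand(d,T); print(T[:3,3])
for s in (-.145,-.028):
    p=M[3]+JX*s; p[2]-=.0247; go(p,JY,T)
"
```

```text
rod in tool: y at 0/100mm [-0.0004 -0.0005] z [-0.0251 -0.0255] shoulder x 0.059
[0.46643819 0.01354964 0.06960254]
go [0.46718142 0.01385815 0.0603    ] 6.67 -> [ 0.02 -0.    0.19] [-0.     0.001  0.001]
go [0.58338952 0.02744778 0.0603    ] 6.67 -> [ 2.36 -0.    0.18] [-0.     0.001  0.001]
```

{"method": "move_arm", "body": {"targets": [[-1,0.02,0,0.18,0,0,0],[-1,0.02,0,0.18,0,0,0],[-1,0.3,0,0.18,0,0,0],[-1,0.6,0,0.18,0,0,0],[-1,0.9,0,0.18,0,0,0],[-1,1.2,0,0.18,0,0,0],[-1,1.5,0,0.18,0,0,0],[-1,1.5,0,0.18,0,0,0]]}}

```text
time_s: 15.15
ee_pos: [0.5423, 0.0226, 0.0604]
eef_rot: [-3.142, -0.0, 0.117]
force: [-0.0, -0.0, -1.3]
grip_width: 0.0236
grip_force: 40.0
```

```bash
python3 -c "
from h import *
o=ctrl.get_obs(); print(o['force'],o['grip_width']); p=M[3]+JX*-.028; p[2]-=.0247; go(p,JY)
"
```

```text
[-0.04088919 -0.03081308 -1.26041658] 0.02361353804177301
go [0.58338952 0.02744778 0.0603    ] 6.67 -> [0.83 0.   0.  ] [-0.    -0.     0.001]
```

{"method": "move_arm", "body": {"targets": [[-1,0.25,0,0,0,0,0],[-1,0.5,0,0,0,0,0],[-1,0.65,0,0,0,0,0],[-1,0.74,0,0,0,0,0],[-1,0.8,0,0,0,0,0],[-1,0.82,0,0,0,0,0],[-1,0.82,0,0,0,0,0]]}}

```text
time_s: 15.85
ee_pos: [0.5821, 0.0274, 0.0607]
eef_rot: [-3.142, 0.0, 0.117]
force: [0.1, -0.5, -1.8]
grip_width: 0.0238
grip_force: 40.0
```

{"method": "move_arm", "body": {"targets": [[-1,0.02,0,0,0,0,0],[-1,0.04,0,0,0,0,0],[-1,0.06,0,0,0,0,0],[-1,0.06,0,0,0,0,0]]}}

```text
time_s: 16.25
ee_pos: [0.5836, 0.0276, 0.0606]
eef_rot: [-3.141, 0.004, 0.117]
force: [-13.3, -1.2, 6.5]
grip_width: 0.0237
grip_force: 40.0
```

Contact, so the shoulder is seated. Release and rise over the next rod.

{"method": "move_arm", "body": {"targets": [[-0.2,0,0,0,0,0,0],[-0.2,0,0,0,0,0,0],[-0.2,0,0,0,0,0,0],[-0.2,0,0,0,0,0,0],[-0.2,0,0,-0.8,0,0,0],[-0.2,0,0,-1.7,0,0,0],[-0.2,-1,0,-2.6,0,0,0],[-0.2,-1.9,0,-3.2,0,0,0],[-0.2,-1.9,0,-3.2,0,0,0],[-0.2,-1.9,0,-3.2,0,0,0],[-0.2,-1.9,0,-3.2,0,0,0]]}}

```text
time_s: 17.35
ee_pos: [0.4914, 0.0167, 0.2206]
eef_rot: [3.142, -0.001, 0.117]
force: [0.5, -0.0, 0.5]
grip_width: 0.0376
grip_force: 0.0
```

```bash
python3 -c "
from h import *
T=toolT(); im,d=ctrl.camera('wrist'); print(T[:3,3])
homed(d,T,4);homed(d,T,3); rods('top')
go([.4371,-.163,.12],31.1)
"
```

```text
[0.49135297 0.01670937 0.22062684]
station 4 handle from -0.0567 to -0.0001 top z [0.0875 0.0924 0.0942] lateral -0.0015 2143
station 3 handle from -0.0567 to -0.0017 top z [0.0908 0.0927 0.0943] lateral 0.0005 1920
rod top px [342. 242.] L W 146 27 handle [ 0.4371 -0.163 ] yaw 30.1 ends -0.028 0.118
rod top px [395. 242.] L W 154 30 handle [ 0.4305 -0.3194] yaw 31.2 ends -0.027 0.127
go [0.4371, -0.163, 0.12] 31.1 -> [-1.49  3.45  1.99] [-0.001  0.002 -0.426]
```

Two are home. Next rod.

{"method": "move_arm", "body": {"targets": [[0.2,-0.5,1.0,0.3,0,0,-0.14],[0.2,-1.0,2.0,0.8,0,0,-0.28],[0.2,-1.49,2.9,1.5,0,0,-0.426],[0.2,-1.49,3.45,1.99,0,0,-0.426],[0.2,-1.49,3.45,1.99,0,0,-0.426],[0.2,-1.49,3.45,1.99,0,0,-0.426],[0.2,-1.49,3.45,1.99,0,0,-0.426]]}}

```text
time_s: 18.15
ee_pos: [0.4371, -0.1633, 0.1205]
eef_rot: [-3.14, 0.001, 0.542]
force: [0.2, 0.0, 0.0]
grip_width: 0.0566
grip_force: 0.0
```

```bash
python3 -c "
from h import *
T=toolT(); im,d=ctrl.camera('wrist'); print(T[:3,3])
g,y=rodnear(d,T); go([*g,-.0125],y)
"
```

```text
[ 0.43711372 -0.16328559  0.12049771]
blob [279. 158.] handle [ 0.4383 -0.1609] yaw 30.7 handle L,W 0.056 0.025 reach 0.12 top 0.0241
blob [427. 232.] handle [ 0.4509 -0.3054] yaw 31.5 handle L,W 0.016 0.025 reach 0.101 top 0.024
blob [ 77. 221.] handle [ 0.3273 -0.0187] yaw 63.5 handle L,W 0.073 0.049 reach 0.027 top 0.0218
go [np.float64(0.43826904296875), np.float64(-0.16086898803710936), -0.0125] 30.65190339885087 -> [ 0.03 -0.03  2.67] [-0.001  0.     0.008]
```

{"method": "move_arm", "body": {"targets": [[0.2,0.03,-0.03,1.0,0,0,0.008],[0.2,0.03,-0.03,1.9,0,0,0.008],[0.2,0.03,-0.03,2.4,0,0,0.008],[0.2,0.03,-0.03,2.66,0,0,0.008],[0.2,0.03,-0.03,2.66,0,0,0.008],[-1,0.03,-0.03,2.66,0,0,0.008],[-1,0.03,-0.03,2.66,0,0,0.008],[-1,0.03,-0.03,2.66,0,0,0.008],[-1,0.03,-0.03,2.66,0,0,0.008],[-1,0.03,-0.03,2.66,0,0,0.008],[-1,0.03,-0.03,2.66,0,0,0.008],[-1,0.03,-0.03,2.66,0,0,0.008]], "grip_force": 40}}

```text
time_s: 19.4
ee_pos: [0.4378, -0.1614, -0.0112]
eef_rot: [3.141, -0.0, 0.535]
force: [-0.7, 1.1, 6.0]
grip_width: 0.0236
grip_force: 40.0
```

```bash
python3 -c "
from h import *
o=ctrl.get_obs(); print(o['ee_pos'],o['grip_width'],o['grip_force'])
p=M[2]-.145*JX; p[2]=.0603+.01; go(p,JY)
"
```

```text
[ 0.43781259 -0.16142678 -0.01117727] 0.023623686873568795 40.00123679637909
go [ 0.47568142 -0.05534185  0.0703    ] 6.67 -> [ 1.73 -1.44 -1.63] [ 0.    -0.001  0.418]
```

{"method": "move_arm", "body": {"targets": [[-1,0,0,-0.5,0,0,0],[-1,0,0,-1.2,0,0,0],[-1,0.4,-0.3,-1.63,0,0,0.13],[-1,0.9,-0.8,-1.63,0,0,0.27],[-1,1.4,-1.2,-1.63,0,0,0.4],[-1,1.73,-1.44,-1.63,0,0,0.418],[-1,1.73,-1.44,-1.63,0,0,0.418],[-1,1.73,-1.44,-1.63,0,0,0.418],[-1,1.73,-1.44,-1.63,0,0,0.418]]}}

```text
time_s: 20.3
ee_pos: [0.4749, -0.0559, 0.0697]
eef_rot: [-3.142, 0.0, 0.117]
force: [0.2, 0.9, -2.0]
grip_width: 0.0236
grip_force: 40.0
```

```bash
python3 -c "
from h import *
T=toolT(); im,d=ctrl.camera('wrist'); inhand(d,T); print(T[:3,3])
for s in (-.145,-.028):
    p=M[2]+JX*s; p[2]-=.0245; go(p,JY,T)
"
```

```text
rod in tool: y at 0/100mm [-0.0005 -0.0007] z [-0.0238 -0.0239] shoulder x 0.0472
[ 0.47491069 -0.05592474  0.06966398]
go [ 0.47568142 -0.05534185  0.0605    ] 6.67 -> [ 0.02 -0.01  0.18] [-0.  0.  0.]
go [ 0.59188952 -0.04175222  0.0605    ] 6.67 -> [ 2.36 -0.01  0.18] [-0.  0.  0.]
```

{"method": "move_arm", "body": {"targets": [[-1,0.02,-0.01,0.16,0,0,0],[-1,0.02,-0.01,0.16,0,0,0],[-1,0.3,-0.01,0.16,0,0,0],[-1,0.6,-0.01,0.16,0,0,0],[-1,0.9,-0.01,0.16,0,0,0],[-1,1.2,-0.01,0.16,0,0,0],[-1,1.5,-0.01,0.16,0,0,0],[-1,1.5,-0.01,0.16,0,0,0]]}}

```text
time_s: 21.15
ee_pos: [0.5505, -0.046, 0.0614]
eef_rot: [-3.142, -0.0, 0.117]
force: [0.1, -0.8, -1.5]
grip_width: 0.0237
grip_force: 40.0
```

```bash
python3 -c "
from h import *
o=ctrl.get_obs(); print(o['force'],o['grip_width']); p=M[2]+JX*-.028; p[2]-=.0237; go(p,JY)
"
```

```text
[ 0.12195578 -0.80580493 -1.54261806] 0.023716948528399662
go [ 0.59188952 -0.04175222  0.0613    ] 6.67 -> [0.83 0.01 0.  ] [-0.    -0.     0.001]
```

{"method": "move_arm", "body": {"targets": [[-1,0.25,0,0,0,0,0],[-1,0.5,0,0,0,0,0],[-1,0.65,0,0,0,0,0],[-1,0.74,0,0,0,0,0],[-1,0.8,0,0,0,0,0],[-1,0.84,0,0,0,0,0],[-1,0.86,0,0,0,0,0],[-1,0.86,0,0,0,0,0]]}}

```text
time_s: 21.95
ee_pos: [0.5914, -0.0411, 0.0616]
eef_rot: [-3.141, 0.002, 0.117]
force: [-5.8, -1.4, 0.0]
grip_width: 0.0237
grip_force: 40.0
```

{"method": "move_arm", "body": {"targets": [[-1,0.02,0,0,0,0,0],[-1,0.03,0,0,0,0,0],[-1,0.03,0,0,0,0,0]]}}

```text
time_s: 22.25
ee_pos: [0.5914, -0.0411, 0.0616]
eef_rot: [-3.141, 0.006, 0.117]
force: [-18.1, -1.9, 7.5]
grip_width: 0.0237
grip_force: 40.0
```

{"method": "move_arm", "body": {"targets": [[-0.2,0,0,0,0,0,0],[-0.2,0,0,0,0,0,0],[-0.2,0,0,0,0,0,0],[-0.2,0,0,0,0,0,0],[-0.2,0,0,-0.8,0,0,0],[-0.2,0,0,-1.7,0,0,0],[-0.2,-1,0,-2.6,0,0,0],[-0.2,-1.9,0,-3.2,0,0,0],[-0.2,-1.9,0,-3.2,0,0,0],[-0.2,-1.9,0,-3.2,0,0,0],[-0.2,-1.9,0,-3.2,0,0,0]]}}

```text
time_s: 23.35
ee_pos: [0.5, -0.0519, 0.2216]
eef_rot: [3.142, -0.001, 0.117]
force: [-0.0, 0.5, -0.1]
grip_width: 0.0376
grip_force: 0.0
```

```bash
python3 -c "
from h import *
T=toolT(); im,d=ctrl.camera('wrist'); print(T[:3,3])
homed(d,T,4);homed(d,T,3);homed(d,T,2); rods('top')
for r in ctrl.cut_out('top','core')[:2]: print(r['score'],r['point'],onplane('top',r['point'],.05))
go([.4305,-.3194,.14],31.2)
"
```

```text
[ 0.49996767 -0.05186164  0.22161304]
station 4 handle from -0.0566 to -0.0002 top z [0.0797 0.092  0.094 ] lateral -0.0031 2410
station 3 handle from -0.0561 to -0.0001 top z [0.0871 0.0924 0.0942] lateral -0.001 2120
station 2 handle from -0.0565 to -0.0019 top z [0.0898 0.0925 0.0945] lateral -0.0002 2020
rod top px [395. 241.] L W 155 30 handle [ 0.4318 -0.3203] yaw 32.0 ends -0.028 0.127
0.73 [400.7, 283.8] [[ 0.34717958 -0.3019866   0.05      ]]
0.49 [405.6, 198.5] [[ 0.58103718 -0.32216223  0.05      ]]
go [0.4305, -0.3194, 0.14] 31.2 -> [-2.    5.16  1.61] [-0.001  0.002 -0.428]
```

Three are home. Before the last rod I'll locate the hook precisely, since it stands close to that reach.

```bash
python3 -c "
from h import *
print(onplane('top',[[407,209]],.01),onplane('top',[[426,202],[413.6,175]],.17))
im,d=ctrl.camera('top'); P,px=cloud('top',d)
m=(P[:,2]>.13)&(P[:,2]<.2)&(P[:,0]>.45)&(P[:,0]<.75)&(P[:,1]<-.2)&(P[:,1]>-.45)
for q,u in list(zip(P[m].round(3).tolist(),px[m].tolist()))[::3]: print(u,q)
" | head -60
```

```text
[[ 0.55551148 -0.33733623  0.01      ]] [[ 0.55770746 -0.33576907  0.17      ]
 [ 0.62529483 -0.30740014  0.17      ]]
[412, 173] [0.63, -0.302, 0.174]
[415, 173] [0.629, -0.308, 0.179]
[414, 174] [0.627, -0.306, 0.177]
[413, 175] [0.624, -0.304, 0.176]
[412, 176] [0.623, -0.303, 0.171]
[415, 176] [0.622, -0.31, 0.172]
[414, 177] [0.62, -0.309, 0.169]
[414, 178] [0.617, -0.308, 0.172]
[414, 179] [0.615, -0.309, 0.168]
[414, 180] [0.613, -0.308, 0.169]
[414, 181] [0.611, -0.309, 0.167]
[417, 181] [0.611, -0.316, 0.167]
[415, 183] [0.606, -0.311, 0.167]
[418, 183] [0.605, -0.317, 0.172]
[418, 184] [0.603, -0.318, 0.17]
[418, 185] [0.6, -0.318, 0.168]
[417, 186] [0.598, -0.316, 0.168]
[417, 187] [0.595, -0.316, 0.168]
[420, 187] [0.595, -0.322, 0.171]
[419, 188] [0.593, -0.321, 0.165]
[419, 189] [0.59, -0.32, 0.168]
[418, 190] [0.588, -0.318, 0.167]
[421, 190] [0.588, -0.325, 0.168]
[421, 191] [0.586, -0.326, 0.165]
[420, 192] [0.583, -0.322, 0.169]
[419, 193] [0.581, -0.321, 0.165]
[422, 193] [0.58, -0.327, 0.169]
[421, 194] [0.578, -0.325, 0.167]
[420, 195] [0.576, -0.323, 0.164]
[423
[... 235 characters left out ...]
, 200] [0.562, -0.339, 0.176]
[424, 201] [0.56, -0.329, 0.176]
[427, 201] [0.56, -0.336, 0.175]
[420, 202] [0.56, -0.329, 0.146]
[423, 202] [0.558, -0.329, 0.169]
[427, 202] [0.557, -0.337, 0.175]
[418, 203] [0.559, -0.328, 0.134]
[421, 203] [0.557, -0.328, 0.156]
[424, 203] [0.555, -0.33, 0.174]
[427, 203] [0.555, -0.336, 0.176]
[418, 204] [0.557, -0.328, 0.133]
[421, 204] [0.554, -0.328, 0.157]
[424, 204] [0.553, -0.33, 0.172]
[427, 204] [0.552, -0.337, 0.173]
[419, 205] [0.553, -0.328, 0.141]
[422, 205] [0.552, -0.33, 0.156]
[425, 205] [0.55, -0.332, 0.173]
[428, 205] [0.55, -0.339, 0.173]
[421, 206] [0.55, -0.331, 0.148]
[424, 206] [0.549, -0.334, 0.161]
[420, 207] [0.549, -0.333, 0.133]
```

Hook: the post is at (0.555,−0.335) and the bar points about 22° out to (0.629,−0.305). That leaves more than 50 mm of clearance when grasping the last rod.

{"method": "move_arm", "body": {"targets": [[0.2,-1.0,0.8,0.3,0,0,-0.14],[0.2,-1.6,1.6,0.6,0,0,-0.28],[0.2,-2,2.5,1.0,0,0,-0.42],[0.2,-2,3.4,1.4,0,0,-0.42],[0.2,-2,4.3,1.61,0,0,-0.42],[0.2,-2,5.16,1.61,0,0,-0.42],[0.2,-2,5.16,1.61,0,0,-0.42],[0.2,-2,5.16,1.61,0,0,-0.42],[0.2,-2,5.16,1.61,0,0,-0.42]]}}

```text
time_s: 24.45
ee_pos: [0.4304, -0.3189, 0.1407]
eef_rot: [-3.14, 0.0, 0.537]
force: [-0.0, -0.4, 0.4]
grip_width: 0.0566
grip_force: 0.0
```

```bash
python3 -c "
from h import *
T=toolT(); im,d=ctrl.camera('wrist'); print(T[:3,3])
g,y=rodnear(d,T); go([*g,-.0125],y)
"
```

```text
[ 0.4303715  -0.31893217  0.14074934]
blob [280. 153.] handle [ 0.4339 -0.3156] yaw 30.7 handle L,W 0.055 0.024 reach 0.12 top 0.0241
blob [224. 241.] handle [ 0.365  -0.2952] yaw 169.4 handle L,W 0.031 0.055 reach 0.006 top 0.026
go [np.float64(0.4338807067871094), np.float64(-0.3156351318359375), -0.0125] 30.673341529118137 -> [ 0.09 -0.01  3.07] [-0.001  0.     0.002]
```

{"method": "move_arm", "body": {"targets": [[0.1,0.09,-0.01,1.0,0,0,0.002],[0.1,0.09,-0.01,2.0,0,0,0.002],[0.1,0.09,-0.01,2.7,0,0,0.002],[0.1,0.09,-0.01,3.05,0,0,0.002],[0.1,0.09,-0.01,3.05,0,0,0.002],[-1,0.09,-0.01,3.05,0,0,0.002],[-1,0.09,-0.01,3.05,0,0,0.002],[-1,0.09,-0.01,3.05,0,0,0.002],[-1,0.09,-0.01,3.05,0,0,0.002],[-1,0.09,-0.01,3.05,0,0,0.002],[-1,0.09,-0.01,3.05,0,0,0.002],[-1,0.09,-0.01,3.05,0,0,0.002]], "grip_force": 40}}

```text
time_s: 25.7
ee_pos: [0.4343, -0.3172, -0.0103]
eef_rot: [3.141, -0.001, 0.535]
force: [-1.1, 2.2, 7.3]
grip_width: 0.0237
grip_force: 40.0
```

```bash
python3 -c "
from h import *
o=ctrl.get_obs(); print(o['ee_pos'],o['grip_width'],o['grip_force'])
p=M[1]-.145*JX; p[2]=.0603+.01; go(p,JY)
"
```

```text
[ 0.4342524  -0.31721345 -0.01030307] 0.023721561330912234 39.97762978076935
go [ 0.48348142 -0.12434185  0.0703    ] 6.67 -> [ 2.81 -2.82 -1.61] [ 0.001 -0.001  0.418]
```

{"method": "move_arm", "body": {"targets": [[-1,0,0,-0.5,0,0,0],[-1,0,0,-1.2,0,0,0],[-1,0,-0.5,-1.61,0,0,0],[-1,0,-1.4,-1.61,0,0,0.05],[-1,0.4,-2.2,-1.61,0,0,0.15],[-1,1.2,-2.82,-1.61,0,0,0.28],[-1,2.0,-2.82,-1.61,0,0,0.4],[-1,2.81,-2.82,-1.61,0,0,0.418],[-1,2.81,-2.82,-1.61,0,0,0.418],[-1,2.81,-2.82,-1.61,0,0,0.418],[-1,2.81,-2.82,-1.61,0,0,0.418]]}}

```text
time_s: 26.8
ee_pos: [0.4821, -0.1246, 0.0692]
eef_rot: [-3.141, 0.001, 0.116]
force: [-1.1, -0.5, -1.2]
grip_width: 0.0237
grip_force: 40.0
```

```bash
python3 -c "
from h import *
T=toolT(); im,d=ctrl.camera('wrist'); py,pz=inhand(d,T); print(T[:3,3])
for s in (-.145,-.028):
    p=M[1]+JX*s; p[2]+=np.polyval(pz,.05); go(p,JY,T)
"
```

```text
rod in tool: y at 0/100mm [-0.0004 -0.0011] z [-0.0229 -0.0231] shoulder x 0.0279
[ 0.48209844 -0.12455832  0.06918322]
go [ 0.48348142 -0.12434185  0.06201182] 6.67 -> [ 0.03 -0.    0.14] [-0.     0.001  0.   ]
go [ 0.59968952 -0.11075222  0.06201182] 6.67 -> [ 2.37 -0.    0.14] [-0.     0.001  0.   ]
```

{"method": "move_arm", "body": {"targets": [[-1,0.02,0.01,0.14,0,0,0],[-1,0.02,0.01,0.14,0,0,0],[-1,0.3,0.01,0.14,0,0,0],[-1,0.6,0.01,0.14,0,0,0],[-1,0.9,0.01,0.14,0,0,0],[-1,1.2,0.01,0.14,0,0,0],[-1,1.5,0.01,0.14,0,0,0],[-1,1.5,0.01,0.14,0,0,0]]}}

```text
time_s: 27.65
ee_pos: [0.5582, -0.1159, 0.062]
eef_rot: [-3.142, -0.0, 0.117]
force: [-1.1, 0.0, -1.6]
grip_width: 0.0236
grip_force: 40.0
```

```bash
python3 -c "
from h import *
o=ctrl.get_obs(); print(o['force'],o['grip_width']); p=M[1]+JX*-.028; p[2]-=.023; go(p,JY)
"
```

```text
[-1.1130911   0.02210802 -1.55340253] 0.023636368395354504
go [ 0.59968952 -0.11075222  0.062     ] 6.67 -> [ 0.84 -0.01 -0.  ] [-0. -0.  0.]
```

{"method": "move_arm", "body": {"targets": [[-1,0.25,0,0,0,0,0],[-1,0.5,0,0,0,0,0],[-1,0.65,0,0,0,0,0],[-1,0.74,0,0,0,0,0],[-1,0.8,0,0,0,0,0],[-1,0.84,0,0,0,0,0],[-1,0.87,0,0,0,0,0],[-1,0.87,0,0,0,0,0]]}}

```text
time_s: 28.45
ee_pos: [0.6, -0.1109, 0.0622]
eef_rot: [-3.141, 0.002, 0.117]
force: [-4.4, -0.8, -0.3]
grip_width: 0.0237
grip_force: 40.0
```

{"method": "move_arm", "body": {"targets": [[-1,0.02,0,0,0,0,0],[-1,0.03,0,0,0,0,0],[-1,0.03,0,0,0,0,0]]}}

```text
time_s: 28.75
ee_pos: [0.6, -0.1108, 0.062]
eef_rot: [-3.141, 0.005, 0.117]
force: [-16.9, -1.6, 6.3]
grip_width: 0.0234
grip_force: 40.0
```

{"method": "move_arm", "body": {"targets": [[-0.2,0,0,0,0,0,0],[-0.2,0,0,0,0,0,0],[-0.2,0,0,0,0,0,0],[-0.2,0,0,0,0,0,0],[-0.2,0,0,-0.8,0,0,0],[-0.2,0,0,-1.7,0,0,0],[-0.2,-1,0,-2.6,0,0,0],[-0.2,-1.9,-1,-3.4,0,0,0],[-0.2,-1.9,-1.5,-4,0,0,0],[-0.2,-1.9,-1.5,-4,0,0,0],[-0.2,-1.9,-1.5,-4,0,0,0],[-0.2,-1.9,-1.5,-4,0,0,0]]}}

```text
time_s: 29.95
ee_pos: [0.4993, -0.0474, 0.2619]
eef_rot: [3.141, -0.0, 0.117]
force: [0.9, 0.0, -0.2]
grip_width: 0.0375
grip_force: 0.0
```

```bash
python3 -c "
from h import *
T=toolT(); im,d=ctrl.camera('wrist'); print(T[:3,3]); save('w7.png',im); np.savez('w7.npz',im=im,d=d,T=T)
for k in (4,3,2,1): homed(d,T,k)
rods('top')
"
```

```text
[ 0.49926747 -0.0473522   0.26193607]
station 4 handle from -0.057 to -0.0017 top z [0.0806 0.092  0.0942] lateral -0.0027 1849
station 3 handle from -0.0563 to -0.0014 top z [0.0896 0.0925 0.0943] lateral -0.0006 1658
station 2 handle from -0.0567 to -0.0013 top z [0.0895 0.0925 0.0946] lateral -0.0001 1626
station 1 handle from -0.056 to -0.0001 top z [0.0855 0.0925 0.0944] lateral 0.0013 1752
```

View pics/w7.png

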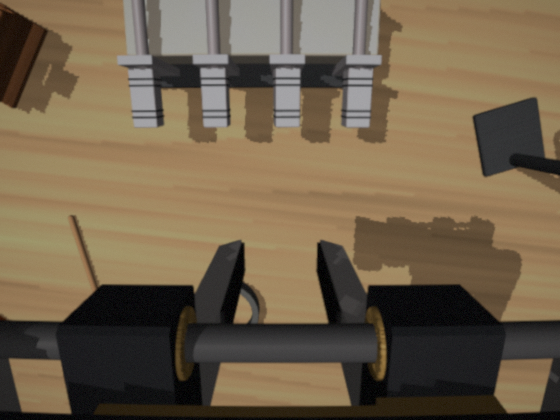

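All four rods are home in the view, with handles at columns 146, 215, 288 and 358, row 95. The top view finds none left on the bench. Now the gauge: I'll go above it with the closing line across the plate.

```bash
python3 -c "
from h import *
go([.606,.295,.26],159); print(ctrl.get_obs()['qpos'].round(2))
"
```

```text
go [0.606, 0.295, 0.26] 159 -> [ 2.92 -6.56  0.01] [-0.003 -0.    -2.659]
[-0.17  0.14  1.54 -0.    1.46  1.29]
```

{"method": "move_arm", "body": {"targets": [[-0.2,0,0,-0.4,0,0,-0.15],[-0.2,0,-0.5,-0.4,0,0,-0.3],[-0.2,0.2,-1,-0.4,0,0,-0.45],[-0.2,0.4,-1.5,-0.4,0,0,-0.6],[-0.2,0.6,-2,-0.4,0,0,-0.75],[-0.2,0.9,-2.5,-0.4,0,0,-0.9],[-0.2,1.2,-3,-0.4,0,0,-1.05],[-0.2,1.5,-3.5,-0.4,0,0,-1.2],[-0.2,1.8,-4,-0.4,0,0,-1.35],[-0.2,2.1,-4.5,-0.4,0,0,-1.5],[-0.2,2.4,-5,-0.4,0,0,-1.6],[-0.2,2.7,-5.5,-0.4,0,0,-1.7]]}}

```text
time_s: 31.25
ee_pos: [0.602, 0.2421, 0.2801]
eef_rot: [-3.139, 0.0, 1.82]
force: [0.5, 0.3, 0.9]
grip_width: 0.0373
grip_force: 0.0
```

```bash
python3 -c "
from h import *
go([.606,.295,.26],159); print(ctrl.get_obs()['qpos'].round(2))
"
```

```text
go [0.606, 0.295, 0.26] 159 -> [1.01 0.34 0.4 ] [-0.003 -0.001 -0.955]
[ 0.33  0.49  1.05 -0.    1.6   0.08]
```

{"method": "move_arm", "body": {"targets": [[-0.2,0.5,0.2,0.2,0,0,-0.15],[-0.2,1.01,0.34,0.4,0,0,-0.3],[-0.2,1.01,0.34,0.4,0,0,-0.45],[-0.2,1.01,0.34,0.4,0,0,-0.6],[-0.2,1.01,0.34,0.4,0,0,-0.75],[-0.2,1.01,0.34,0.4,0,0,-0.9],[-0.2,1.01,0.34,0.4,0,0,-0.955],[-0.2,1.01,0.34,0.4,0,0,-0.955],[-0.2,1.01,0.34,0.4,0,0,-0.955]]}}

```text
time_s: 32.15
ee_pos: [0.6056, 0.2943, 0.2609]
eef_rot: [-3.14, -0.001, 2.769]
force: [0.3, 1.1, -0.5]
grip_width: 0.0376
grip_force: 0.0
```

```bash
python3 -c "
from h import *
T=toolT(); im,d=ctrl.camera('wrist'); print(T[:3,3]); save('w8.png',im); np.savez('w8.npz',im=im,d=d,T=T)
P,px=cloud('wrist',d,T); near=np.linalg.norm(P[:,:2]-[.606,.295],axis=1)<.09
for a,b in ((.152,.164),(.112,.123),(.05,.066)):
    m=near&(P[:,2]>a)&(P[:,2]<b); print(a,m.sum())
    if m.sum()<15: continue
    r=cv2.minAreaRect((P[m,:2]*1000).astype(np.float32)); print(np.median(P[m,2]).round(4),np.round(r[0],1),np.round(r[1],1),round(r[2],1))
for t in ('gauge_tab','gauge_eye'):
    for r in ctrl.tip_of('wrist',t)[:2]: print(t,r['score'],r['point'],onplane('wrist',r['point'],.138 if t=='gauge_tab' else .093,T))
"
```

```text
[0.60562772 0.29432023 0.26091551]
0.152 343
0.1582 [607.2 299.1] [ 8.  30.1] 65.6
0.112 452
0.1182 [607.5 298.9] [ 8.  90.5] 65.7
0.05 1234
0.0601 [606.4 297.3] [ 34.  103.5] 65.7
gauge_eye 0.57 [286.3, 187.6] [[0.60686677 0.30116975 0.093     ]]
gauge_eye 0.39 [101.4, 228.5] [[0.5767438 0.1033059 0.093    ]]
```

View pics/w8.png

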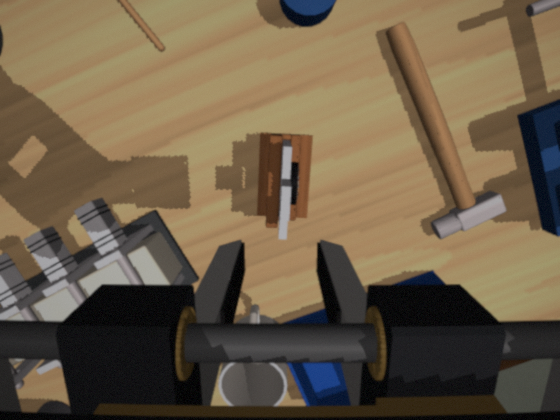

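The view shows the plate edge-on along column 286, with the dark dial to its right at (295,180), which is the tool +y side at about 66°. The fits agree: tab 8 x 30 mm at 158 mm, body 8 x 90 mm at 118 mm. I'll confirm the dial side from depth and get the descent.

```bash
python3 -c "
from h import *
z=np.load('w8.npz'); d,T,im=z['d'],z['T'],z['im']; P,px=cloud('wrist',d,T)
n=np.array([np.cos(np.radians(65.65)),np.sin(np.radians(65.65))]); w=np.array([n[1],-n[0]])
q=P[:,:2]-[.6073,.299]; a=q@n; b=q@w
m=(abs(b)<.026)&(abs(a)<.03)
for lo in np.arange(-.03,.03,.004):
    k=m&(a>=lo)&(a<lo+.004)
    if k.sum(): print('normal %.3f'%lo,k.sum(),'z',np.percentile(P[k,2],[5,50,95]).round(3),im[px[k,1],px[k,0]].mean(0).round())
go([.6073,.299,.16],155.65); go([.6073,.299,.105],155.65)
"
```

```text
normal -0.030 2341 z [0.009 0.399 0.408] [39. 36. 33.]
normal -0.026 4506 z [0.287 0.382 0.403] [32. 28. 24.]
normal -0.022 947 z [0.009 0.394 0.409] [48. 41. 34.]
normal -0.018 1008 z [0.06  0.394 0.409] [61. 51. 42.]
normal -0.014 973 z [0.06  0.394 0.409] [61. 52. 44.]
normal -0.010 927 z [0.06  0.394 0.409] [61. 52. 44.]
normal -0.006 979 z [0.059 0.394 0.409] [73. 68. 63.]
normal -0.002 966 z [0.119 0.394 0.409] [83. 79. 76.]
normal 0.002 834 z [0.151 0.394 0.409] [69. 65. 60.]
normal 0.006 815 z [0.068 0.394 0.409] [52. 47. 42.]
normal 0.010 843 z [0.067 0.394 0.409] [46. 40. 32.]
normal 0.014 4342 z [0.294 0.379 0.403] [33. 30. 26.]
normal 0.018 2063 z [0.009 0.399 0.408] [49. 43. 37.]
normal 0.022 1858 z [0.009 0.399 0.409] [48. 41. 35.]
normal 0.026 1276 z [0.008 0.4   0.409] [42. 33. 24.]
go [0.6073, 0.299, 0.16] 155.65 -> [-0.    0.1   2.04] [-0.    -0.     0.054]
go [0.6073, 0.299, 0.105] 155.65 -> [-0.    0.1   3.14] [-0.    -0.     0.054]
```

Confirmed: the dial is on the +66° side and the rack back (60 mm high) is on the other. Grasp the tab.

{"method": "move_arm", "body": {"targets": [[-0.2,0,0.1,0.8,0,0,0.054],[-0.2,0,0.1,1.6,0,0,0.054],[-0.2,0,0.1,2.3,0,0,0.054],[-0.2,0,0.1,2.8,0,0,0.054],[-0.2,0,0.1,3.12,0,0,0.054],[-0.2,0,0.1,3.12,0,0,0.054],[-1,0,0.1,3.12,0,0,0.054],[-1,0,0.1,3.12,0,0,0.054],[-1,0,0.1,3.12,0,0,0.054],[-1,0,0.1,3.12,0,0,0.054],[-1,0,0.1,3.12,0,0,0.054],[-1,0,0.1,3.12,0,0,0.054]], "grip_force": 50}}

```text
time_s: 33.5
ee_pos: [0.6073, 0.2993, 0.1071]
eef_rot: [3.141, 0.001, 2.718]
force: [-2.0, -2.0, 5.6]
grip_width: 0.008
grip_force: 50.0
```

```bash
python3 -c "
from h import *
o=ctrl.get_obs(); print(o['ee_pos'],o['grip_width'],o['grip_force'],o['force'])
"
```

```text
[0.60726493 0.29929233 0.10710665] 0.007986405566429898 49.98208522796631 [-1.99569276 -2.02554108  5.55963086]
```

The tab is gripped (8.0 mm, 50 N). Lift straight up, then carry the plate high past the jig.

{"method": "move_arm", "body": {"targets": [[-1,0,0,-0.3,0,0,0],[-1,0,0,-0.7,0,0,0],[-1,0,0,-1.1,0,0,0],[-1,0,0,-1.5,0,0,0],[-1,0,0,-2.0,0,0,0],[-1,0,0,-2.6,0,0,0],[-1,0,0,-3.0,0,0,0],[-1,0,0,-3.0,0,0,0]]}}

```text
time_s: 34.3
ee_pos: [0.6077, 0.2999, 0.2602]
eef_rot: [3.137, 0.004, 2.718]
force: [0.3, -0.4, -1.6]
grip_width: 0.0073
grip_force: 50.0
```

```bash
python3 -c "
from h import *
o=ctrl.get_obs(); print(o['ee_pos'],o['grip_width'],o['grip_force'],o['force'],o['qpos'].round(2))
T=toolT(); im,d=ctrl.camera('wrist'); P,px=cloud('wrist',d,T); Q=(P-T[:3,3])@T[:3,:3]
m=(abs(Q[:,1])<.012)&(Q[:,0]<.06)&(Q[:,0]>-.06)&(Q[:,2]>-.02)&(Q[:,2]<.0); r=cv2.minAreaRect((Q[m][:,:2]*1000).astype(np.float32)); print('body top in tool',np.median(Q[m,2]),r,m.sum())
go([.60,.0,.257],135); go([.666,-.29,.257],112)
"
```

```text
[0.60774254 0.29986314 0.26019499] 0.007309683325544748 49.994022846221924 [ 0.25016333 -0.42125889 -1.57469914] [ 0.4   0.56  0.99  0.    1.59 -0.74]
body top in tool -0.011209543447379016 ((0.6508140563964844, -0.042099952697753906), (89.16234588623047, 15.825658798217773), 3.9441146850585938) 1141
go [0.6, 0.0, 0.257] 135 -> [-2.33 -5.52  0.  ] [0.002 0.001 0.362]
go [0.666, -0.29, 0.257] 112 -> [ -5.92 -10.27   0.  ] [0.002 0.001 0.763]
```

{"method": "move_arm", "body": {"targets": [[-1,-0.4,-0.7,0,0,0,0.1],[-1,-0.9,-1.6,0,0,0,0.2],[-1,-1.4,-2.5,0,0,0,0.3],[-1,-1.9,-3.4,0,0,0,0.4],[-1,-2.4,-4.3,0,0,0,0.5],[-1,-2.9,-5.2,0,0,0,0.6],[-1,-3.4,-6.1,0,0,0,0.7],[-1,-3.9,-7.0,0,0,0,0.763],[-1,-4.4,-7.9,0,0,0,0.763],[-1,-4.9,-8.6,0,0,0,0.763],[-1,-5.4,-9.3,0,0,0,0.763],[-1,-5.7,-9.8,0,0,0,0.763]]}}

```text
time_s: 35.55
ee_pos: [0.6648, -0.2677, 0.2537]
eef_rot: [-3.139, -0.002, 1.953]
force: [-0.3, 0.6, -1.6]
grip_width: 0.0078
grip_force: 50.0
```

{"method": "move_arm", "body": {"targets": [[-1,0,0,0,0,0,0],[-1,0,0,0,0,0,0],[-1,0,0,0,0,0,0]]}}

```text
time_s: 35.85
ee_pos: [0.6654, -0.2633, 0.2556]
eef_rot: [-3.141, -0.001, 1.956]
force: [0.1, 0.4, -2.2]
grip_width: 0.0077
grip_force: 50.0
```

```bash
python3 -c "
from h import *
T=toolT(); im,d=ctrl.camera('wrist'); print(T[:3,3],ctrl.get_obs()['eef_rot']); save('w9.png',im); np.savez('w9.npz',im=im,d=d,T=T)
P,px=cloud('wrist',d,T)
m=(P[:,2]>.155)&(P[:,2]<.19)&(P[:,0]>.5)&(P[:,0]<.66)&(P[:,1]<-.27)&(P[:,1]>-.37); print(m.sum())
q=P[m]; v=np.linalg.svd(q[:,:2]-q[:,:2].mean(0),full_matrices=False)[2][0]; print(q.mean(0),np.degrees(np.arctan2(v[1],v[0])))
for x in np.arange(.54,.65,.008):
    s=q[abs(q[:,0]-x)<.004]
    if len(s)>3: print(x.round(3),len(s),'y',s[:,1].mean().round(4),'z max',np.percentile(s[:,2],[50,95]).round(4))
"
```

```text
[ 0.66536325 -0.26330583  0.25556694] [-3.14129538e+00 -5.63658761e-04  1.95615927e+00]
1252
[ 0.58385494 -0.32215229  0.16999611] 23.2881607436888
0.548 22 y -0.3333 z max [0.1742 0.1753]
0.556 242 y -0.3326 z max [0.1746 0.1761]
0.564 211 y -0.3322 z max [0.1708 0.1759]
0.572 97 y -0.3277 z max [0.1685 0.1701]
0.58 104 y -0.3244 z max [0.1683 0.1699]
0.588 101 y -0.321 z max [0.1682 0.17  ]
0.596 99 y -0.3171 z max [0.1684 0.1697]
0.604 102 y -0.3135 z max [0.1682 0.1698]
0.612 108 y -0.3103 z max [0.1683 0.1697]
0.62 88 y -0.3059 z max [0.1713 0.1764]
0.628 78 y -0.3035 z max [0.1778 0.1795]
```

View pics/w9.png

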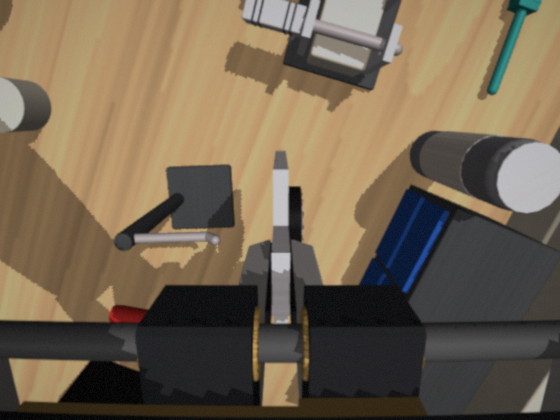

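The view shows the bar from the post top at (124,241) to its upturn at (213,240), with the plate edge-on at column 281 and the dial on the right, outward side. The bar axis is at z 0.165, heading 23.3°. Next: tilt of the plate in the hand, obstacles near the approach, and the targets.

```bash
cat >> h.py <<'E'
HY=23.3; HX=np.array([np.cos(np.radians(HY)),np.sin(np.radians(HY)),0]); HR=np.array([.6019,-.315,.165])
E
python3 -c "
from h import *
z=np.load('w9.npz'); d,T=z['d'],z['T']; P,px=cloud('wrist',d,T); Q=(P-T[:3,3])@T[:3,:3]
m=(abs(Q[:,1])<.006)&(abs(Q[:,0])<.06)&(Q[:,2]>-.03)&(Q[:,2]<.01)
for x in (.02,.03,.04): 
    s=Q[m&(abs(Q[:,0]-x)<.004)]; print(x,'z',np.median(s[:,2]).round(4),'y',s[:,1].mean().round(4))
pre=HR+.07*HX
q=P-pre; a=q@HX; b=q@np.array([-HX[1],HX[0],0])
m=(a>.01)&(a<.12)&(abs(b)<.1)&(P[:,2]<.25); print('outside obstacles: z>.05',(m&(P[:,2]>.05)).sum(), 'nearest a',a[m&(P[:,2]>.05)].min() if (m&(P[:,2]>.05)).any() else None, P[m,2].max())
T=toolT()
for s,zz in ((.07,.2556),(.07,.1843),(0,.1843),(0,.1693)):
    p=HR+s*HX; p[2]=zz; go(p,HY+90,T)
"
```

```text
0.02 z -0.0111 y 0.0009
0.03 z -0.0111 y 0.0011
0.04 z -0.011 y 0.001
outside obstacles: z>.05 869 nearest a 0.010453870270897503 0.24994376896240394
go [ 0.66619125 -0.28731181  0.2556    ] 113.3 -> [-0.45 -0.17  0.01] [-0.    -0.001 -0.021]
go [ 0.66619125 -0.28731181  0.1843    ] 113.3 -> [-0.45 -0.17  1.43] [-0.    -0.001 -0.021]
go [ 0.6019 -0.315   0.1843] 113.3 -> [-0.48 -1.57  1.43] [-0.    -0.001 -0.021]
go [ 0.6019 -0.315   0.1693] 113.3 -> [-0.48 -1.57  1.73] [-0.    -0.001 -0.021]
```

The plate hangs level in the hand, and the boxes start beyond x ≈ 0.78, so they're clear. Align, descend outside the hook, then move in.

{"method": "move_arm", "body": {"targets": [[-1,-0.45,-0.17,0,0,0,-0.021],[-1,-0.45,-0.17,0,0,0,-0.021],[-1,-0.45,-0.17,0.4,0,0,-0.021],[-1,-0.45,-0.17,0.8,0,0,-0.021],[-1,-0.45,-0.17,1.2,0,0,-0.021],[-1,-0.45,-0.17,1.43,0,0,-0.021],[-1,-0.45,-0.17,1.43,0,0,-0.021],[-1,-0.45,-0.17,1.43,0,0,-0.021]]}}

```text
time_s: 36.7
ee_pos: [0.6663, -0.2881, 0.1858]
eef_rot: [3.141, 0.001, 1.976]
force: [-0.4, 0.3, -1.4]
grip_width: 0.0075
grip_force: 50.0
```

```bash
python3 -c "
from h import *
T=toolT(); o=ctrl.get_obs(); print(o['ee_pos'],o['force'],o['grip_width'])
for s,zz in ((.07,.1843),(0,.1843),(0,.169)):
    p=HR+s*HX; p[2]=zz; go(p,HY+90,T)
"
```

```text
[ 0.66625794 -0.28811479  0.18584184] [-0.39628642  0.25103136 -1.43989298] 0.00750070727938486
go [ 0.66619125 -0.28731181  0.1843    ] 113.3 -> [0.02 0.01 0.03] [ 0.001  0.001 -0.001]
go [ 0.6019 -0.315   0.1843] 113.3 -> [ 0.01 -1.39  0.03] [ 0.001  0.001 -0.001]
go [ 0.6019 -0.315   0.169 ] 113.3 -> [ 0.01 -1.4   0.34] [ 0.001  0.001 -0.001]
```

{"method": "move_arm", "body": {"targets": [[-1,0.01,0,0.03,0,0,0],[-1,0.01,-0.2,0.03,0,0,0],[-1,0.01,-0.4,0.03,0,0,0],[-1,0.01,-0.6,0.03,0,0,0],[-1,0.01,-0.8,0.03,0,0,0],[-1,0.01,-0.9,0.03,0,0,0],[-1,0.01,-0.9,0.03,0,0,0]]}}

```text
time_s: 37.4
ee_pos: [0.6238, -0.3063, 0.1837]
eef_rot: [3.141, 0.0, 1.975]
force: [-0.3, 0.0, -1.6]
grip_width: 0.0073
grip_force: 50.0
```

{"method": "move_arm", "body": {"targets": [[-1,0,-0.2,0,0,0,0],[-1,0,-0.4,0,0,0,0],[-1,0,-0.5,0,0,0,0],[-1,0,-0.5,0.1,0,0,0],[-1,0,-0.5,0.2,0,0,0],[-1,0,-0.5,0.26,0,0,0],[-1,0,-0.5,0.28,0,0,0],[-1,0,-0.5,0.28,0,0,0]]}}

```text
time_s: 38.2
ee_pos: [0.6015, -0.3154, 0.1692]
eef_rot: [-3.142, -0.0, 1.976]
force: [-0.2, -0.3, -2.0]
grip_width: 0.0072
grip_force: 50.0
```

```bash
python3 -c "
from h import *
T=toolT(); o=ctrl.get_obs(); print(o['ee_pos'],o['force'],o['grip_width'],(T[:3,3]-HR)@HX)
"
```

```text
[ 0.60152532 -0.31542486  0.16915202] [-0.21158943 -0.33459003 -1.96117885] 0.007169577766605208 -0.000512174346246668
```

{"method": "move_arm", "body": {"targets": [[-1,0,0,0.02,0,0,0],[-1,0,0,0.04,0,0,0],[-1,0,0,0.04,0,0,0]]}}

```text
time_s: 38.5
ee_pos: [0.6017, -0.3156, 0.1687]
eef_rot: [3.14, 0.001, 1.976]
force: [-3.1, 1.9, 9.1]
grip_width: 0.0076
grip_force: 50.0
```

The window's top edge rests on the bar. Ease off, open and rise.

{"method": "move_arm", "body": {"targets": [[-1,0,0,-0.02,0,0,0],[-1,0,0,-0.02,0,0,0],[-0.5,0,0,-0.02,0,0,0],[-0.3,0,0,-0.02,0,0,0],[-0.3,0,0,-0.02,0,0,0],[-0.3,0,0,-0.02,0,0,0],[-0.3,0,0,-0.4,0,0,0],[-0.3,0,0,-1.0,0,0,0],[-0.3,0,0,-1.8,0,0,0],[-0.3,0,0,-2.4,0,0,0],[-0.3,0,0,-2.4,0,0,0],[-0.3,0,0,-2.4,0,0,0]]}}

```text
time_s: 39.7
ee_pos: [0.6014, -0.3156, 0.2871]
eef_rot: [3.141, 0.0, 1.976]
force: [0.1, -0.9, -1.2]
grip_width: 0.0328
grip_force: 0.0
```

```bash
python3 -c "
from h import *
T=toolT(); im,d=ctrl.camera('wrist'); o=ctrl.get_obs(); print(o['ee_pos'],o['force'],o['grip_width']); save('w10.png',im)
P,px=cloud('wrist',d,T); q=P-HR; a=q@HX; b=q@np.array([-HX[1],HX[0],0])
for lo,hi in ((.17,.186),(.21,.228)):
    m=(abs(a)<.03)&(abs(b)<.06)&(P[:,2]>lo)&(P[:,2]<hi)
    if m.sum()>15: print(m.sum(),'z',np.percentile(P[m,2],[5,50,95]).round(4),'a',np.percentile(a[m],[2,50,98]).round(4),'b',np.percentile(b[m],[1,99]).round(4))
for n in ('top','scene'):
    im2,_=ctrl.camera(n); save(n+'9.png',im2)
rods('top',im=im2 if 0 else None)
for r in ctrl.cut_out('top','core')[:1]+ctrl.cut_out('top','holesaw')[:1]: print(r['score'],r['point'])
"
```

```text
[ 0.60119351 -0.31549584  0.28595347] [ 0.50592545 -0.36899254 -0.76409833] 0.03241058919572384
654 z [0.1717 0.1797 0.1813] a [-0.0031  0.0019  0.0285] b [-0.0445  0.0451]
427 z [0.2181 0.22   0.2211] a [-0.0028  0.0009  0.0047] b [-0.0143  0.0155]
rod top px [  3. 322.] L W 123 25 handle [0.2111 0.7968] yaw 3.6 ends -0.03 0.092
0.61 [146.8, 256.2]
```

View pics/w10.png

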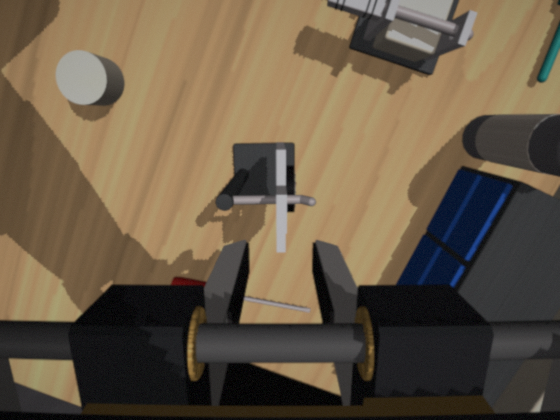

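View pics/scene9.png

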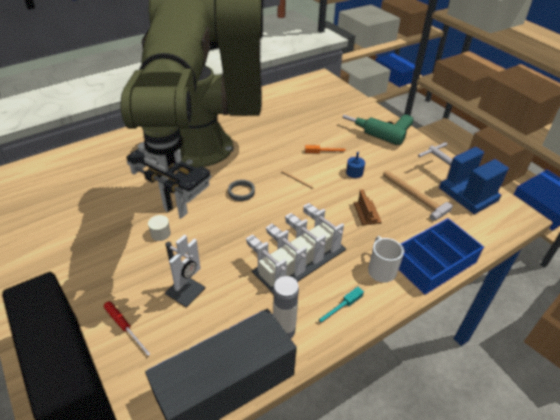

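In the wrist view the plate hangs on the bar at (281,200), with the dial at (292,190) on the outward side. Its body top is at 180 mm, as expected. The scene view shows four rods in the jig, and the hole saw (355,165) and core (158,228) still standing. One last numeric check of the rods, then hand in.

```bash
python3 -c "
from h import *
im,d=ctrl.camera('top'); P,px=cloud('top',d); ok=True
for k in M:
    q=P-M[k]; a=q@JX; b=q@np.array([-JX[1],JX[0],0]); m=(abs(b)<.012)&(a>-.15)&(a<-.004)&(P[:,2]>.08)&(P[:,2]<.1)
    lo=np.percentile(a[m],3) if m.sum()>10 else -1; ok&=(-.062<lo<-.045); print(k,m.sum(),round(float(lo),4))
o=ctrl.get_obs(); print(ok,o['time_s'],o['force'])
if ok: print(ctrl.hand_in())
"
```

```text
1 184 -0.0572
2 182 -0.057
3 169 -0.057
4 180 -0.0572
True 40.05 [-0.13282939  0.46482677  0.02525037]
the job is handed in; nothing more can be done
None
```

The job is handed in: all four locking rods are fully home, one per station, the dial gauge plate hangs on the hook with its dial facing outward, and the hole saw and core are still standing.

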